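# Measure and lock: free length of the stirrer's spill tray

## Task

Measure the free length of the spill tray: hook the end of the tape measure over the tray's rim at the end that the stirrer's spacer bar points to, and draw the case back over the tray floor, square to that rim, until its back bears on that spacer bar, definitely but with no more than a fingertip's push; hold it so for a moment. Then let go and push the thumb lock on the case right down, leaving the tape lying there hooked, drawn out and locked so that it can be read. Do not shove the stirrer, force the lock or lean hard on the tape, never let the blade snap back, and leave the glassware as it stands.

Things in the scene. Friction and masses are not known exactly. Their poses are not given: they have to be found in the camera images.
- tray: fixed shallow grey spill tray, 240 mm (its x) by 460 mm (its y), origin at the centre of its underside. Its floor is 3 mm above the bench; all round it runs a rim 6 mm wide whose top is 10 mm above the bench (7 mm above the tray floor). Its y axis points from the stirrer to the rim that is to be hooked
- tray_rim (a point): middle of the rim to be hooked: the point on its outer face, at its top edge (230 mm along the tray's y from its centre, 10 mm above the bench)
- stirrer: flat white magnetic stirrer standing loose in the tray, 140 mm (x) by 150 mm (y), 62 mm high, about 1.6 kg, on rubber feet, with a round white plate on top and its knob on the -x side. Origin at the centre of its underside; its axes lie along the tray's within 0.04 rad. A fingertip's push is 2 to 10 N here
- stirrer_face (a point): centre of the stirrer's flat +y side, 32 mm above the tray floor; the side is 140 mm wide. In front of it, towards the rim, stands the black spacer bar (it keeps the stirrer's side off a wall), 90 mm wide, 18 mm high, centred on the side and 28 mm above the tray floor, on two screws. Its front is screwed out 4 to 17 mm from the side, differently each time, and its place is not reported: it must be seen or felt. It does not give
- tape: the loose tape measure, about 0.55 kg, rubber sole, balancing about 3 mm ahead of its middle. Origin at the centre of its underside, x axis towards the hook, z up. Grey and black case 78 mm long (x), 42 mm wide (y) with flat sides good to grip, 58 mm high in front (x from 11 to 39 mm), 61 mm behind; the lock stands 72 mm high on the front part. The steel blade leaves the case's front 9.5 mm above the underside, 25 mm wide, and does not bend
- tape_center (a point): point in the middle of the tape measure's case, 31 mm above its underside
- tape_back (a point): middle of the case's flat back face, 39 mm behind the case's centre and 31 mm above its underside
- hook (a point): the inner face (towards the case) of the hook on the blade's end, half-way down: the hook is a plate 22 mm wide, 2.5 mm thick, reaching down from the blade's underside (9.5 mm above the level of the case's underside) to 1.5 mm above that level. With the blade in, this face stands 11 mm in front of the case, so the 6 mm rim fits between them, 2.5 mm to spare on either side, with the case standing on the tray floor; the blade then passes 2.5 mm over the rim
- blade (a joint): how far the blade is drawn out of the case, m: 0 fully in, 0.16 the end stop. A spring pulls it in with 2.4 to 3.1 N, and 0.7 N of rubbing must be overcome either way; the sole's friction on the tray is enough to hold the released case against it
- lock_top (a point): centre of the top of the thumb lock, a ribbed black button 22 mm by 24 mm on the front part of the case, 25 mm ahead of its centre, 72 mm above the underside when open
- lock (a joint): how far the thumb lock is pressed straight down, m: 0 open, from 0.0036 on its shoe bites on the blade and clamps it, and it goes no further than about 0.004 with 8 N. It rubs with 3.5 N and stays where it is left
- beaker: glass beaker, 68 mm across, 85 mm high, standing on the stirrer's plate; to be left as it is (origin under its centre)
- vial_a: capped sample vial, 24 mm across, 50 mm high, standing in the tray beside the tape's lane; to be left as it is (origin under its centre)
- vial_b: a second such vial on the other side of the lane; to be left as it is (origin under its centre)
- reagent: small brown bottle, 52 mm across, 120 mm high, in the tray behind the stirrer; to be left as it is (origin under its centre)
- jar: jar 64 mm across, 75 mm high, on the bench; to be left as it is (origin under its centre)
- wash_bottle: white wash bottle, 66 mm across, 195 mm high with its spout, on the bench; to be left as it is (origin under its centre)
- flask: conical flask, 74 mm across, 104 mm high, on the bench; to be left as it is (origin under its centre)
There are look-alikes about, which are no part of the job. Leave any pink or turquoise look-alike of the stirrer alone.

How it is judged:
On the way, in this order (a step that is already met when the one before it is completed fails the run):
1. the hook is caught over the rim's outer face and the blade is being drawn out, the lock open (y of hook in the frame of tray between 0.2275 and 0.233 m and x of hook in the frame of tray between -0.09 and 0.09 m and z of hook in the frame of tray below 0.0115 m and value of joint blade above 0.02 m and value of joint lock below 0.002 m), for 0.2 s.
2. with the hook still caught and the lock open, the case's back bears on the stirrer's spacer bar (y of hook in the frame of tray between 0.2275 and 0.233 m and x of hook in the frame of tray between -0.09 and 0.09 m and z of hook in the frame of tray below 0.0115 m and y of tape_back in the frame of spacer_face between -0.002 and 0.0025 m and x of tape_back in the frame of spacer_face between -0.04 and 0.04 m and contact force between tape and stirrer above 2 N and value of joint lock below 0.002 m), for 0.3 s.
At the end, for the whole second after the job is handed in: Tape flat on the tray floor, square to the rim within 0.06 rad, hook within 3 mm of the rim's outer face and at least 2 mm below its top, case back within 2.5 mm of the stirrer's side and 50 mm of its middle line, lock down at least 3.5 mm, all released and at rest (y of hook in the frame of tray between 0.2275 and 0.233 m and x of hook in the frame of tray between -0.09 and 0.09 m and z of hook in the frame of tray below 0.0115 m and y of tape_back in the frame of spacer_face between -0.002 and 0.0025 m and x of tape_back in the frame of spacer_face between -0.04 and 0.04 m and angle between tape's own z axis and vertical below 0.05 rad and angle between the x axis of tape and the y axis of tray, either way round below 0.06 rad and value of joint lock above 0.0035 m and value of joint blade above 0.03 m and linear speed of each of tape, stirrer below 0.01 m/s); the robot touches nothing.
It fails at once if the stirrer is pressed by the tape with more than 10 N or shoved more than 2 mm (contact force between tape and stirrer above 10 N or distance of stirrer from where it was at the start of the episode above 0.002 m).
It fails at once if the tape is pressed on the tray with more than 40 N (contact force between tape and tray above 40 N).
It fails at once if the thumb lock is pressed with more than 20 N (contact force between the fingers and lock above 20 N).
It fails at once if the blade snaps back (faster than 0.4 m/s) (velocity of joint blade below -0.4 m/s).
It fails at once if glassware moved more than 15 mm or tipped (distance of any of beaker, vial_a, vial_b, reagent, jar, wash_bottle, flask from where it was at the start of the episode above 0.015 m or angle between any of beaker, vial_a, vial_b, reagent, jar, wash_bottle, flask's own z axis and vertical above 0.3 rad).
It also fails if it takes over 66 s, if anything falls off the work surface, if the arm or the gripper's body presses on something with over 40 N, if the wrist force passes 120 N, or if a joint passes its speed limit or range.

## Robot

A 7-joint arm with a two-finger parallel gripper is mounted at the origin on the work surface. World frame = base frame: x ahead of the robot, y to its left, z up, the work surface at z = 0. Lengths are in m, angles in rad, forces in N, time in s.
With the tool pointing down it reaches from about 0.35 to 0.775 m from the base axis. Payload 3.1 kg.
Tool frame: the origin (TCP) lies between the finger pads; the fingertips stand 17 mm ahead of it and the grasp point (between the pads) lies 2 mm behind it (manip.nose_length is the distance from the TCP to the fingertips, in m); z points along the fingers, y is the line along which they close (so a half turn about z gives the same grasp; the last joint's range is limited). The gripper opens to 85 mm and grips with 20 to 120 N. Pads are 22 mm wide; open, the fingers measure 114 mm over their backs; the gripper's body (76 mm by 85 mm) begins 54 mm behind the grasp point. The pads swing forward as they close: fully open they stand 13 mm farther back than shut.
Start: joints at [1.307, 0.311, 0.014, 1.512, -0.004, 1.319, -0.027], TCP at [0.121, -0.537, 0.217] pointing down, gripper open.
Joint ranges: [-2.7, 2.7], [-0.3, 1.91], [-1.27, 1.3], [0.12, 2.57], [-1.44, 4.58], [0.2, 2.03], [-3.05, 3.05]. Speed limits (rad/s): [2.79, 2.79, 3.14, 3.14, 3.14, 3.14, 3.14].

## Interface

Orientations are given as a unit quaternion [x, y, z, w].
In Python, from bench import manip, vision gives the robot as it stands.
- The arm moves only by the tool play_rows, never from a script. Its argument "motion" is a list of rows, each an object with "jaw": the finger opening in mm, from 0 to 85.4; "dp": the shift along the tool's x, y, z in mm, a list of three; "spin": the turn about the tool's z in degrees. A call has 1 to 8 rows; each row is the pose to reach, as a shift and turn from the pose commanded when the call began, along the tool's axes at that moment; what a row does not reach only later rows make up. A row lasts 1/12 s, in which the tool goes at most 41.7 mm and 7.16 degrees, less where a joint would pass 70% of its speed; a pose out of reach is approached as far as the arm can. A call with a gripper value outside its range is refused whole. The fingers move at their own pace and stop on an object; "newtons" is the grip in N (left out, the last holds). Time passes only in rows, so rows that repeat a pose let the fingers close. It gives the time, the measured TCP pose, the force, the opening and the grip force at its end, in the units of the state.
- manip.state(): the state, without advancing time (a new reading comes with each control period).
- vision.snapshot(name): name is "scene" or "side" or "wrist"; returns a dict with "color" (420x560x3 uint8, red, green, blue), "fx", "fy", "cx", "cy" (pixels), "R" (3x3) and "t" (3): a world point X has camera coordinates R X + t. Camera axes: x right, y down, z forward; pixel columns grow to the right and rows downward; lengths in m; the calibration is good to about 2 mm. A picture is of the moment at which its call begins. There is no depth.
- manip.close_job(): hands the job in; it is judged then, once.
The state is a dict: "clock": time; "joints": joint angles; "qd": joint speeds; "joint_efforts": joint torques, N m; "position": TCP position; "eef_rot": TCP orientation; "ft_force": force on the tool from outside, world axes, zero at the start; "torque": the same for the moment, N m; "grip_width": opening from 0.0 (shut) to 1.0 (fully open); "grip_force": force on a finger pad.
Only numpy, scipy, OpenCV 4.12 (cv2) and the standard library are available. Lean on these libraries where they do the work, as an engineer would, in place of code of your own. Each camera call takes 0.05 s, during which the arm holds its last target. There are 200 camera calls.

## Working session

There is one attempt and no reset: what is moved stays moved. The work goes in short steps, Python scripts to look and compute and a tool call to move; the robot and the scene stay as the last step left them, time stands still between calls to the robot, and variables do not carry over. Pictures are saved under pics/ and viewed, at most 10 in all, crops included, and the job is handed in when it is done.

Besides the shell and the picture viewer there is one more tool, called after "Emit:" by a JSON object that holds its "op" and its "data", one argument or row to a line. play_rows: Moves the arm, as the interface text tells. Its arguments: {"type":"object","properties":{"motion":{"type":"array","items":{"type":"object","properties":{"jaw":{"type":"number"},"dp":{"type":"array","items":{"type":"number"}},"spin":{"type":"number"}}}},"newtons":{"type":"number"}},"required":["motion"]}

```bash
ls; mkdir -p pics; cat > h.py <<'E'
import cv2,numpy as np,pickle
from bench import manip,vision
def snap(n,f):
    s=vision.snapshot(n); pickle.dump(s,open(f'pics/{f}.pkl','wb')); cv2.imwrite(f'pics/{f}.png',s['color'][:,:,::-1]); return s
def load(f): return pickle.load(open(f'pics/{f}.pkl','rb'))
def ray(s,u,v):
    R=np.array(s['R']);t=np.array(s['t']); d=R.T@np.array([(u-s['cx'])/s['fx'],(v-s['cy'])/s['fy'],1]); return -R.T@t,d
def at(s,u,v,z):
    c,d=ray(s,u,v); return c+d*(z-c[2])/d[2]
def proj(s,X):
    p=np.array(s['R'])@np.array(X)+np.array(s['t']); return np.array([s['fx']*p[0]/p[2]+s['cx'],s['fy']*p[1]/p[2]+s['cy']])
E
python3 - <<'E'
from h import *
a=snap('scene','a');b=snap('side','b');c=snap('wrist','c')
for s in(a,b,c): print(ray(s,280,210),s['fx'])
cv2.imwrite('pics/ab.png',cv2.resize(a['color'][:,:,::-1],(800,600)))
cv2.imwrite('pics/bb.png',cv2.resize(b['color'][:,:,::-1],(800,600)))
print(manip.state())
E
```

```text
pics
(array([1.21232132, 0.91870942, 0.89936273]), array([-0.48775639, -0.66238549, -0.56915882])) 480.2866381670902
(array([0.05162854, 0.91454862, 0.68852373]), array([ 0.35780473, -0.78875829, -0.49994514])) 470.8999593938638
(array([ 0.20120565, -0.51747905,  0.37273961]), array([-0.30773939, -0.06789217, -0.94906331])) 368.42268345545574
{'clock': 0.15, 'joints': array([ 1.30731392,  0.31160928,  0.01399421,  1.51268341, -0.00438019,
        1.31920057, -0.02718785]), 'qd': array([-1.07327782e-03, -2.41187119e-03, -4.58582280e-04, -5.21502301e-03,
        3.31403226e-05,  1.41083747e-03,  7.42131515e-04]), 'joint_efforts': array([ 4.81412753e-04, -3.80275333e+01,  1.46121131e-01, -2.30848163e+01,
        1.21473029e-02,  9.65410058e-03,  9.19527963e-06]), 'position': array([ 0.12086296, -0.53596175,  0.21593585]), 'eef_rot': array([ 9.93852267e-01,  1.10710422e-01, -1.53538767e-04, -9.22468043e-04]), 'ft_force': array([-0.05606084,  0.637819  , -0.06886789]), 'torque': array([-0.01152328,  0.00113103,  0.01095847]), 'grip_force': 0.0, 'grip_width': 1.0006502946835156}
```

View pics/ab.png

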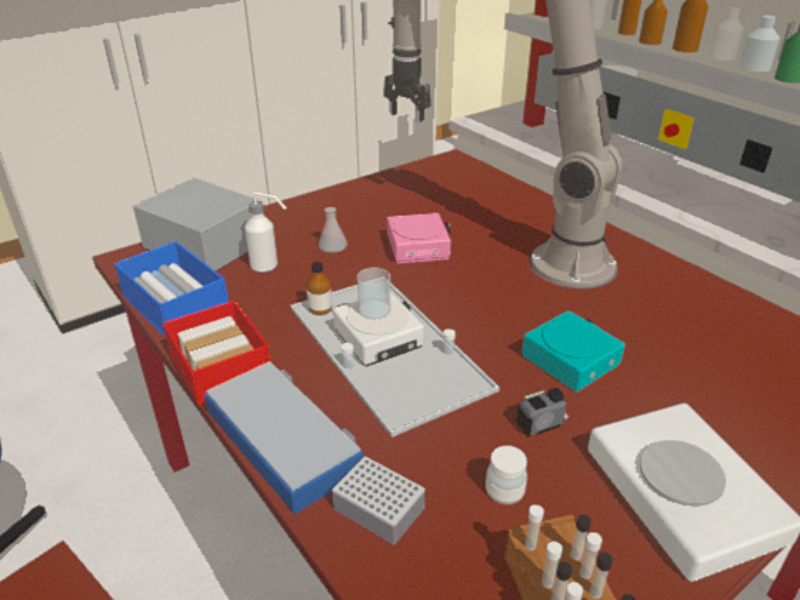

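View pics/bb.png

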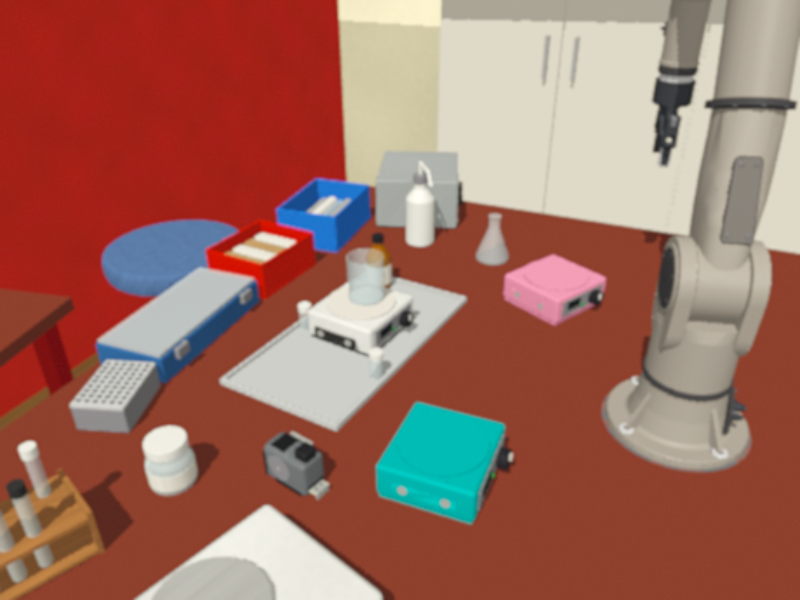

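The scene view shows the tray (corners near (293,306), (497,388), (393,433) in 800-px coordinates), the stirrer at (378,330) with its bar facing the near rim, and the tape at (541,410). I'll enlarge both views.

```bash
python3 - <<'E'
from h import *
a=load('a')['color'];b=load('b')['color']
def crop(i,u0,v0,w,h,k): return cv2.resize(i[v0:v0+h,u0:u0+w,::-1],None,fx=k,fy=k,interpolation=cv2.INTER_CUBIC)
cv2.imwrite('pics/a1.png',crop(a,200,185,200,150,4))
cv2.imwrite('pics/b1.png',crop(b,150,170,200,150,4))
t=np.vstack([crop(a,345,255,80,60,5),crop(b,170,290,80,60,5)])
t=np.hstack([crop(a,350,260,66,50,6),crop(b,175,295,66,60,6)[:300]])
cv2.imwrite('pics/t1.png',t)
E
```

```text
(no output)
```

View pics/a1.png

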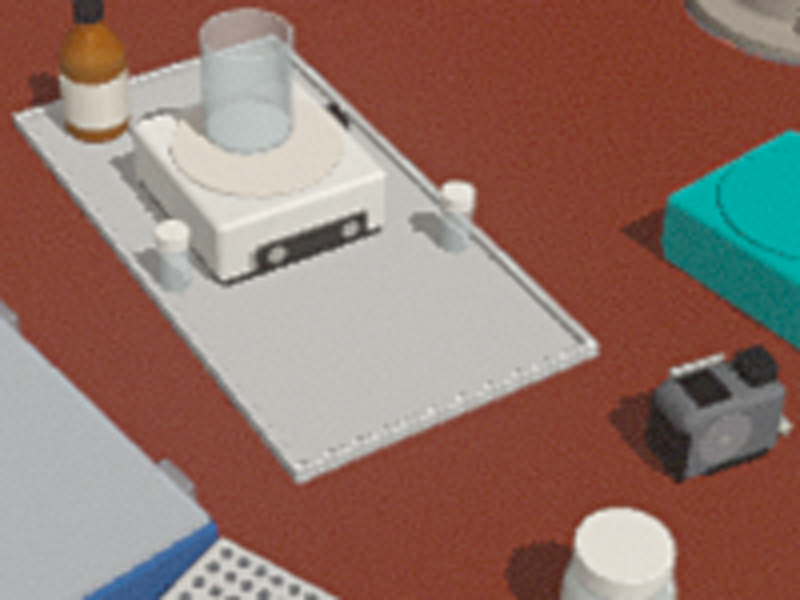

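View pics/b1.png

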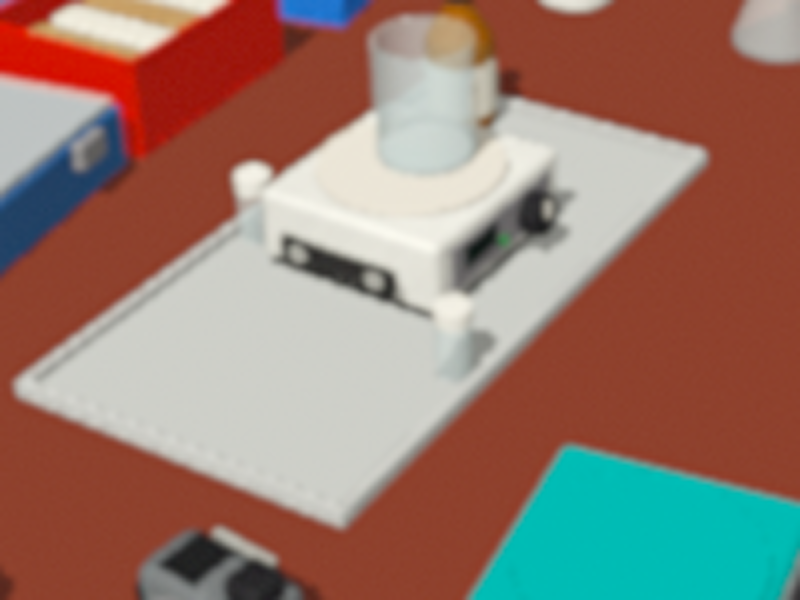

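View pics/t1.png

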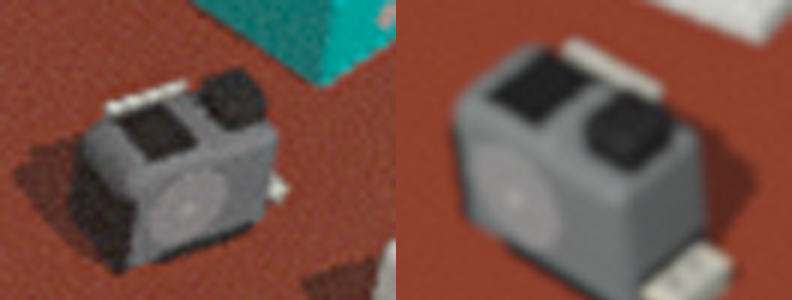

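Crops: tray outer corners are at a1 (598,348), (300,480), (14,118) and b1 (14,388), (343,525), (708,155). The lock top is at t1 (232,88) and (628,122). The tape has a whitish clip on its far side, and the hook is at t1 (280,188) and (690,275). Next I'll fit poses to these.

```bash
cat > fit.py <<'E'
from h import *
from scipy.optimize import least_squares
def fit(obs,x0,tilt=False):
    # obs: list of (snap,(u,v),(lx,ly,lz)); pose x,y,yaw; returns pose & residuals
    def f(p):
        c,s=np.cos(p[2]),np.sin(p[2]); r=[]
        for sn,uv,l in obs: r+=list(proj(sn,[p[0]+c*l[0]-s*l[1],p[1]+s*l[0]+c*l[1],l[2]])-uv)
        return np.array(r)
    o=least_squares(f,x0,loss='soft_l1'); return o.x,f(o.x).reshape(-1,2).round(1)
E
cat > m1.py <<'E'
from fit import *
a,b=load('a'),load('b')
A=lambda u,v:(200+u/4,185+v/4); B=lambda u,v:(150+u/4,170+v/4)
# direction check
P=[at(a,*A(u,v),.01) for u,v in((598,348),(300,480),(14,118))]
Q=[at(b,*B(u,v),.01) for u,v in((343,523),(16,383),(706,152))]
print(np.round(P,3),np.round(Q,3))
E
python3 m1.py; python3 - <<'E'
from m1 import *
TA=lambda u,v:(350+u/6,260+v/6); TB=lambda u,v:(175+(u-396)/6,295+v/6)
for p in((232,88),): print('lock a',at(a,*TA(*p),.072))
print('lock b',at(b,*TB(628,120),.072))
print([at(a,*TA(*p),0).round(3) for p in((122,270),(262,222),(280,195))])
print([at(b,*TB(*p),0).round(3) for p in((470,222),(636,298),(690,275))])
# clip
print(at(a,*TA(108,108),.055),at(a,*TA(186,88),.055),at(b,*TB(575,42),.055),at(b,*TB(660,95),.055))
# stirrer
print('stirrer top',[at(a,*A(*p),.065).round(3) for p in((215,240),(383,175),(135,128))],[at(b,*B(*p),.065).round(3) for p in((268,200),(440,248),(553,150))])
print('bar a',[at(a,*A(*p),.031).round(3) for p in((258,262),(365,225))],[at(b,*B(*p),.031).round(3) for p in((283,248),(393,285))])
print('vials',[at(a,*A(*p),.053).round(3) for p in((172,232),(459,190))],[at(b,*B(*p),.053).round(3) for p in((252,175),(453,305))])
E
```

```text
[[ 0.474  0.238  0.01 ]
 [ 0.711  0.216  0.01 ]
 [ 0.662 -0.241  0.01 ]] [[ 0.463  0.241  0.01 ]
 [ 0.704  0.21   0.01 ]
 [ 0.419 -0.221  0.01 ]]
[[ 0.474  0.238  0.01 ]
 [ 0.711  0.216  0.01 ]
 [ 0.662 -0.241  0.01 ]] [[ 0.463  0.241  0.01 ]
 [ 0.704  0.21   0.01 ]
 [ 0.419 -0.221  0.01 ]]
lock a [0.45245442 0.35301532 0.072     ]
lock b [0.44427158 0.35520148 0.072     ]
[array([0.509, 0.355, 0.   ]), array([0.44 , 0.371, 0.   ]), array([0.421, 0.365, 0.   ])]
[array([0.513, 0.354, 0.   ]), array([0.444, 0.361, 0.   ]), array([0.433, 0.345, 0.   ])]
[0.4890561  0.31822281 0.055     ] [0.45287347 0.32944113 0.055     ] [0.49112763 0.31437247 0.055     ] [0.45168939 0.32529651 0.055     ]
stirrer top [array([0.656, 0.041, 0.065]), array([0.517, 0.051, 0.065]), array([ 0.63 , -0.105,  0.065])] [array([0.624, 0.043, 0.065]), array([0.498, 0.049, 0.065]), array([ 0.483, -0.09 ,  0.065])]
bar a [array([0.623, 0.044, 0.031]), array([0.537, 0.056, 0.031])] [array([0.616, 0.043, 0.031]), array([0.531, 0.052, 0.031])]
vials [array([0.667, 0.003, 0.053]), array([0.474, 0.086, 0.053])] [array([0.662, 0.002, 0.053]), array([0.472, 0.086, 0.053])]
```

```bash
cat > mv.py <<'E'
import sys
from h import *
from scipy.spatial.transform import Rotation as Ro
def axes():
    s=manip.state(); return np.array(s['position']),Ro.from_quat(s['eef_rot']).as_matrix(),s
def plan(pts):
    # pts: x,y,z, tool-y world angle deg -> dp mm, spin deg from the present pose
    p,R,s=axes(); ay=np.degrees(np.arctan2(R[1,1],R[0,1]))
    print('t',round(s['clock'],2),'p',(p*1e3).round(1),'yang',ay.round(2),'zax',R[:,2].round(4),'F',s['ft_force'].round(2),'q7',s['joints'][6].round(2))
    for x,y,z,a in pts:
        print((R.T@(np.array([x,y,z])-p)*1e3).round(1),round((ay-a+180)%360-180,1))
if __name__=='__main__':
    v=list(map(float,sys.argv[1:])); plan([v[i:i+4] for i in range(0,len(v),4)])
E
python3 mv.py .42 -.26 .28 -20  .5 .1 .28 30 .47 .3 .28 79; python3 - <<'E'
from fit import *
a,b=load('a'),load('b')
A=lambda u,v:(200+u/4,185+v/4); B=lambda u,v:(150+u/4,170+v/4)
o=[(a,A(598,348),(.12,.23,.01)),(a,A(300,472),(.12*-1,.23,.01))]
o=[(a,A(598,346),(-.12,.23,.01)),(a,A(300,470),(.12,.23,.01)),(a,A(14,116),(.12,-.23,.01)),(b,B(343,515),(-.12,.23,.01)),(b,B(16,381),(.12,.23,.01)),(b,B(708,152),(-.12,-.23,.01))]
p,r=fit(o,[.56,0,0]);print(p,r.tolist())
c,s=np.cos(p[2]),np.sin(p[2]);print('rim',p[0]-s*.23,p[1]+c*.23)
for q in((.4,.32),(.43,.3)): print(q)
print('teal',at(a,200+800/4,185+340/4,0),at(b,150+470/4,170+600/4,.065))
E
```

```text
t 0.15 p [ 120.9 -536.   215.9] yang -77.29 zax [-5.0e-04  1.8e-03 -1.0e+00] F [-0.06  0.64 -0.07] q7 -0.03
[ 352.5 -203.5  -63.7] -57.3
[ 509.8 -537.1  -63.1] -107.3
[ 524.5 -738.8  -62.7] -156.3
[ 0.56230423 -0.00689629 -0.10648119] [[0.8, -1.3], [-0.1, -0.0], [0.2, -1.0], [-0.2, -0.3], [-0.6, 0.0], [-0.3, -0.3]]
rim 0.5867486453921373 0.22180104189938898
(0.4, 0.32)
(0.43, 0.3)
teal [0.34647078 0.30949502 0.        ] [0.34864076 0.31926291 0.065     ]
```

Emit:
{"op": "play_rows", "data": {
  "motion": [
    {"dp":[352,-204,-64],"spin":-57},
    {"dp":[352,-204,-64],"spin":-57},
    {"dp":[352,-204,-64],"spin":-57},
    {"dp":[352,-204,-64],"spin":-57},
    {"dp":[352,-204,-64],"spin":-57},
    {"dp":[352,-204,-64],"spin":-57},
    {"dp":[352,-204,-64],"spin":-57},
    {"dp":[352,-204,-64],"spin":-57}
  ]
}}

```text
schema error: expected keys jaw, dp, spin
```

```bash
python3 mv.py .42 -.26 .28 -20  .5 .1 .28 30 .47 .3 .28 79
```

```text
t 0.15 p [ 120.9 -536.   215.9] yang -77.29 zax [-5.0e-04  1.8e-03 -1.0e+00] F [-0.06  0.64 -0.07] q7 -0.03
[ 352.5 -203.5  -63.7] -57.3
[ 509.8 -537.1  -63.1] -107.3
[ 524.5 -738.8  -62.7] -156.3
```

Emit:
{"op": "play_rows", "data": {
  "motion": [
    {"jaw":85,"dp":[352,-204,-64],"spin":-57},
    {"jaw":85,"dp":[352,-204,-64],"spin":-57},
    {"jaw":85,"dp":[352,-204,-64],"spin":-57},
    {"jaw":85,"dp":[352,-204,-64],"spin":-57},
    {"jaw":85,"dp":[352,-204,-64],"spin":-57},
    {"jaw":85,"dp":[352,-204,-64],"spin":-57},
    {"jaw":85,"dp":[352,-204,-64],"spin":-57},
    {"jaw":85,"dp":[352,-204,-64],"spin":-57}
  ]
}}

```text
clock: 0.82
position: [0.3635, -0.311, 0.2688]
eef_rot: [0.819, 0.574, -0.0, 0.0]
ft_force: [1.4, -1.1, 0.1]
grip_width: 0.997
grip_force: 0.0
```

```bash
python3 mv.py .5 .1 .28 30 .47 .3 .28 79
```

```text
t 0.82 p [ 363.5 -311.   268.8] yang -19.95 zax [-3.e-04 -2.e-04 -1.e+00] F [ 1.38 -1.08  0.06] q7 0.27
[432.9 -11.9 -11.3] -50.0
[ 610.7 -108.4  -11.4] -99.0
```

Emit:
{"op": "play_rows", "data": {
  "motion": [
    {"jaw":85,"dp":[433,-12,-11],"spin":-50},
    {"jaw":85,"dp":[433,-12,-11],"spin":-50},
    {"jaw":85,"dp":[433,-12,-11],"spin":-50},
    {"jaw":85,"dp":[433,-12,-11],"spin":-50},
    {"jaw":85,"dp":[433,-12,-11],"spin":-50},
    {"jaw":85,"dp":[433,-12,-11],"spin":-50},
    {"jaw":85,"dp":[433,-12,-11],"spin":-50},
    {"jaw":85,"dp":[433,-12,-11],"spin":-50}
  ]
}}

```text
clock: 1.48
position: [0.4694, 0.0046, 0.2771]
eef_rot: [0.501, 0.866, -0.0, 0.0]
ft_force: [0.9, -1.1, 0.0]
grip_width: 0.996
grip_force: 0.0
```

```bash
python3 mv.py .5 .1 .28 30 .485 .34 .26 79
```

```text
t 1.48 p [469.4   4.6 277.1] yang 29.92 zax [ 2.e-04 -7.e-04 -1.e+00] F [ 0.9  -1.11  0.01] q7 0.37
[67.4 74.1 -3. ] -0.1
[283.  180.8  16.9] -49.1
```

Emit:
{"op": "play_rows", "data": {
  "motion": [
    {"jaw":85,"dp":[283,181,17],"spin":-49},
    {"jaw":85,"dp":[283,181,17],"spin":-49},
    {"jaw":85,"dp":[283,181,17],"spin":-49},
    {"jaw":85,"dp":[283,181,17],"spin":-49},
    {"jaw":85,"dp":[283,181,17],"spin":-49},
    {"jaw":85,"dp":[283,181,17],"spin":-49},
    {"jaw":85,"dp":[283,181,17],"spin":-49},
    {"jaw":85,"dp":[283,181,17],"spin":-49}
  ]
}}

```text
clock: 2.15
position: [0.4863, 0.3367, 0.2594]
eef_rot: [0.097, 0.995, -0.0, -0.0]
ft_force: [0.1, 0.3, 0.1]
grip_width: 0.994
grip_force: 0.0
```

Emit:
{"op": "play_rows", "data": {
  "motion": [
    {"jaw":85,"dp":[0,0,0],"spin":0},
    {"jaw":85,"dp":[0,0,0],"spin":0},
    {"jaw":85,"dp":[0,0,0],"spin":0},
    {"jaw":85,"dp":[0,0,0],"spin":0}
  ]
}}

```text
clock: 2.48
position: [0.4873, 0.3332, 0.26]
eef_rot: [0.1, 0.995, -0.001, 0.0]
ft_force: [0.2, -1.2, -0.1]
grip_width: 0.996
grip_force: 0.0
```

```bash
python3 mv.py .485 .34 .26 79; python3 - <<'E'
from h import *
s=snap('wrist','w1'); print(ray(s,280,210))
cv2.imwrite('pics/w1b.png',cv2.resize(s['color'][:,:,::-1],(800,600),interpolation=cv2.INTER_CUBIC))
E
```

```text
t 2.48 p [487.3 333.2 260. ] yang 78.53 zax [ 6.0e-04 -1.9e-03 -1.0e+00] F [ 0.22 -1.2  -0.15] q7 0.45
[3.6 6.2 0. ] -0.5
(array([0.40563775, 0.35046375, 0.41688012]), array([ 0.31098909, -0.06377125, -0.94828954]))
```

View pics/w1b.png

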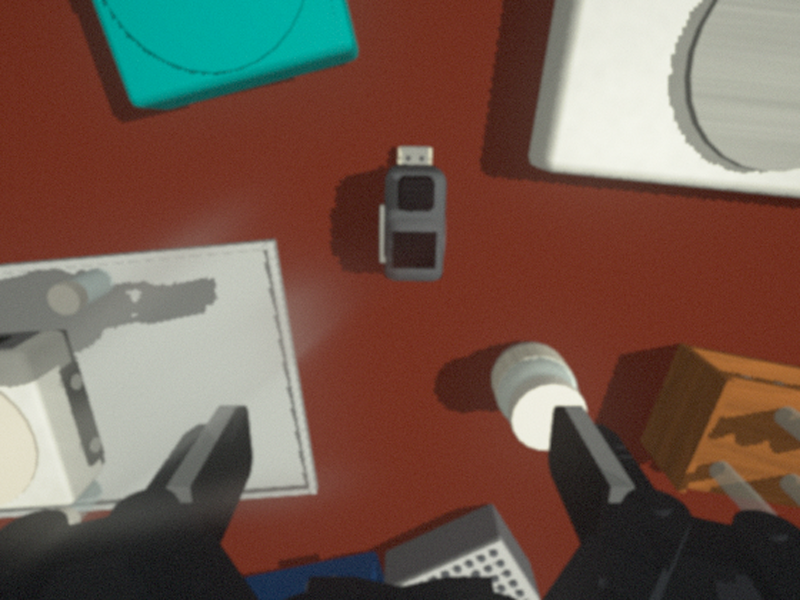

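The wrist view (800 px) shows the tape: case front edge at y≈168 (386..445), back at y≈279, hook at y≈147..165, lock top at about (416,193). It also shows the hooked rim's outer edge from (275,241) to (315,493), the bar front from (72,335) to (103,463), and the jar at about (545,400).

```bash
python3 - <<'E'
from fit import *
w=load('w1'); a,b=load('a'),load('b'); W=lambda u,v:(u*.7-.15,v*.7-.15)
f=lambda u,v,z: at(w,*W(u,v),z)[:2].round(4)
print('front',f(386,170,.058),f(445,168,.058),'back',f(386,278,.061),f(442,278,.061))
print('lock corners',f(399,178,.072),f(434,178,.072),f(399,208,.072),f(434,209,.072))
print('hook',f(397,147,.0105),f(433,148,.0105),f(397,165,.0105),f(433,165,.0105))
print('sides',f(385,222,.058),f(446,222,.058))
print('rim',f(275,241,.01),f(316,493,.01),'rim inner',f(264,250,.01),f(302,488,.01))
print('bar front top',f(68,333,.040),f(104,463,.040),'bottom')
print('jar',f(549,415,.075), 'vialb', f(63,299,.053))
print('stirrer top edge', f(40,345,.065),f(75,497,.065))
E
```

```text
front [0.4322 0.3351] [0.4387 0.3737] back [0.5042 0.32  ] [0.512  0.3586]
lock corners [0.4377 0.3429] [0.4421 0.3648] [0.4564 0.3391] [0.4616 0.3613]
hook [0.4211 0.3445] [0.4271 0.3705] [0.4338 0.3419] [0.4391 0.3684]
sides [0.4659 0.3273] [0.4742 0.3682]
rim [0.4715 0.2364] [0.7092 0.2087] rim inner [0.4768 0.2259] [0.7012 0.1973]
bar front top [0.5046 0.0684] [0.6219 0.0511] bottom
jar [0.6273 0.4176] vialb [0.4754 0.0852]
stirrer top edge [0.5029 0.0634] [0.6335 0.0357]
```

```bash
python3 mv.py .469 .3476 .12 78 .469 .3476 .030 78
```

```text
t 2.53 p [487.5 333.  260.2] yang 78.49 zax [ 8.0e-04 -1.6e-03 -1.0e+00] F [-0.52  0.6  -0.63] q7 0.45
[ 21.2  10.8 140.2] 0.5
[ 21.3  11.  230.2] 0.5
```

Emit:
{"op": "play_rows", "data": {
  "motion": [
    {"jaw":85,"dp":[21,11,40],"spin":0.5},
    {"jaw":85,"dp":[21,11,80],"spin":0.5},
    {"jaw":85,"dp":[21,11,120],"spin":0.5},
    {"jaw":85,"dp":[21,11,140],"spin":0.5},
    {"jaw":85,"dp":[21,11,140],"spin":0.5},
    {"jaw":85,"dp":[21,11,140],"spin":0.5},
    {"jaw":85,"dp":[21,11,140],"spin":0.5}
  ]
}}

```text
clock: 3.12
position: [0.4695, 0.3505, 0.1225]
eef_rot: [0.104, 0.995, 0.001, 0.001]
ft_force: [1.1, -0.0, 1.3]
grip_width: 0.99
grip_force: 0.0
```

```bash
python3 mv.py .469 .3476 .030 78
```

```text
t 3.12 p [469.5 350.5 122.5] yang 78.08 zax [ 0.0031  0.0024 -1.    ] F [ 1.15 -0.02  1.27] q7 0.33
[ 0.1 -3.2 92.5] 0.1
```

Emit:
{"op": "play_rows", "data": {
  "motion": [
    {"jaw":85,"dp":[0,-3,25],"spin":0},
    {"jaw":85,"dp":[0,-3,50],"spin":0},
    {"jaw":85,"dp":[0,-3,75],"spin":0},
    {"jaw":85,"dp":[0,-3,91],"spin":0},
    {"jaw":85,"dp":[0,-3,91],"spin":0},
    {"jaw":85,"dp":[0,-3,91],"spin":0}
  ]
}}

```text
clock: 3.62
position: [0.4684, 0.348, 0.031]
eef_rot: [0.103, 0.995, 0.001, 0.001]
ft_force: [-0.7, 0.3, 0.6]
grip_width: 0.996
grip_force: 0.0
```

Emit:
{"op": "play_rows", "data": {
  "motion": [
    {"jaw":30,"dp":[0,0,0],"spin":0},
    {"jaw":30,"dp":[0,0,0],"spin":0},
    {"jaw":30,"dp":[0,0,0],"spin":0},
    {"jaw":30,"dp":[0,0,0],"spin":0},
    {"jaw":30,"dp":[0,0,0],"spin":0},
    {"jaw":30,"dp":[0,0,0],"spin":0},
    {"jaw":30,"dp":[0,0,0],"spin":0}
  ],
  "newtons": 60
}}

```text
clock: 4.2
position: [0.468, 0.3477, 0.031]
eef_rot: [0.103, 0.995, 0.0, 0.001]
ft_force: [-0.7, -2.5, 5.9]
grip_width: 0.474
grip_force: 61.7
```

```bash
python3 mv.py .469 .3476 .030 78; python3 -c "
from h import *
snap('wrist','w2')"
```

```text
t 4.2 p [468.  347.7  31. ] yang 78.19 zax [ 2.1e-03  6.0e-04 -1.0e+00] F [-0.72 -2.46  5.93] q7 0.27
[-1.   0.1  1. ] 0.2
```

View pics/w2.png

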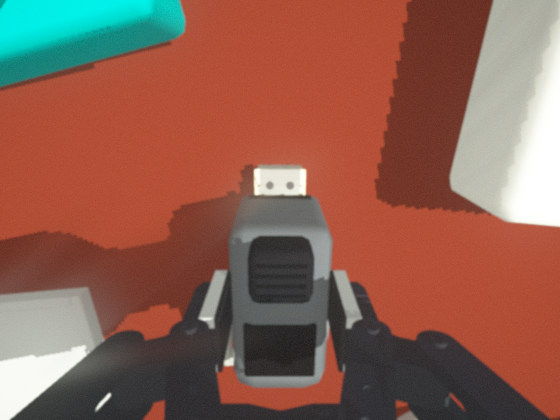

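Tape gripped: opening 40 mm, grip force 62 N. In the picture the hook end is at row ≈166 (cols 254–306), the lock top spans rows ≈237–302, and the case back edge is at row ≈383.

```bash
cat > rel.py <<'E'
from mv import *
def rel(s,u,v,z):
    p,R,_=axes(); X=at(s,u,v,z); return (R.T@(X-p)*1e3).round(1)
E
python3 - <<'E'
from rel import *
w=load('w2')
print('hook tip',rel(w,254,166.5,.0105),rel(w,306,166.5,.0105))
print('lock front/back',rel(w,280,237,.070),rel(w,280,302,.072),'case back',rel(w,280,384,.058),rel(w,280,384,.055),'front',rel(w,280,197,.056))
print('sides',rel(w,230,245,.057),rel(w,330,245,.057))
E
python3 mv.py .5 .33 .13 78 .55 .24 .13 30 .581 .175 .12 -6.5
```

```text
hook tip [ 46.5 -12.2  20.4] [46.5 13.2 20.4]
lock front/back [ 34.2   0.5 -39.1] [  9.5   0.5 -41. ] case back [-41.3   0.5 -26.9] [-44.2   0.5 -23.9] front [ 44.4   0.5 -25.1]
sides [ 25.4 -18.9 -26.1] [ 25.4  19.8 -26.1]
t 4.25 p [467.9 347.7  31. ] yang 78.19 zax [ 2.1e-03  6.0e-04 -1.0e+00] F [-1.24 -2.03  6.02] q7 0.27
[-35.2 -10.7 -99. ] 0.2
[-102.5  -88.6  -98.9] 48.2
[-146.2 -145.8  -88.9] 84.7
```

Emit:
{"op": "play_rows", "data": {
  "motion": [
    {"jaw":30,"dp":[0,0,-30],"spin":0},
    {"jaw":30,"dp":[0,0,-60],"spin":0},
    {"jaw":30,"dp":[-10,-8,-90],"spin":7},
    {"jaw":30,"dp":[-25,-25,-95],"spin":14},
    {"jaw":30,"dp":[-45,-45,-95],"spin":21},
    {"jaw":30,"dp":[-65,-65,-95],"spin":28},
    {"jaw":30,"dp":[-85,-80,-95],"spin":35},
    {"jaw":30,"dp":[-102,-95,-95],"spin":42}
  ]
}}

```text
clock: 4.92
position: [0.5481, 0.2307, 0.1231]
eef_rot: [0.456, 0.89, -0.001, -0.0]
ft_force: [0.9, -0.5, -4.9]
grip_width: 0.475
grip_force: 63.7
```

```bash
python3 mv.py .589 .180 .085 -6.4
```

```text
t 4.92 p [548.1 230.7 123.1] yang 35.79 zax [-0.0015 -0.0021 -1.    ] F [ 0.94 -0.51 -4.93] q7 -0.08
[-65.    3.7  38.1] 42.2
```

Emit:
{"op": "play_rows", "data": {
  "motion": [
    {"jaw":30,"dp":[-10,0,0],"spin":7},
    {"jaw":30,"dp":[-25,1,0],"spin":14},
    {"jaw":30,"dp":[-40,2,5],"spin":21},
    {"jaw":30,"dp":[-52,3,15],"spin":28},
    {"jaw":30,"dp":[-62,4,25],"spin":35},
    {"jaw":30,"dp":[-65,4,35],"spin":42},
    {"jaw":30,"dp":[-65,4,38],"spin":42},
    {"jaw":30,"dp":[-65,4,38],"spin":42}
  ]
}}

```text
clock: 5.58
position: [0.5872, 0.1827, 0.084]
eef_rot: [0.741, 0.672, -0.002, -0.001]
ft_force: [-1.4, -0.4, -4.4]
grip_width: 0.473
grip_force: 63.7
```

Emit:
{"op": "play_rows", "data": {
  "motion": [
    {"jaw":30,"dp":[0,0,0],"spin":0},
    {"jaw":30,"dp":[0,0,0],"spin":0},
    {"jaw":30,"dp":[0,0,0],"spin":0},
    {"jaw":30,"dp":[0,0,0],"spin":0}
  ]
}}

```text
clock: 5.92
position: [0.5894, 0.1841, 0.0869]
eef_rot: [0.741, 0.671, 0.001, 0.0]
ft_force: [0.6, -0.6, -5.2]
grip_width: 0.472
grip_force: 63.7
```

```bash
python3 mv.py .589 .180 .060 -6.4; python3 -c "
from h import *
snap('wrist','w3')"
```

```text
t 5.92 p [589.4 184.1  86.9] yang -5.7 zax [ 1.e-03  7.e-04 -1.e+00] F [ 0.62 -0.59 -5.18] q7 -0.65
[-4.1  0.  26.9] 0.7
```

View pics/w3.png

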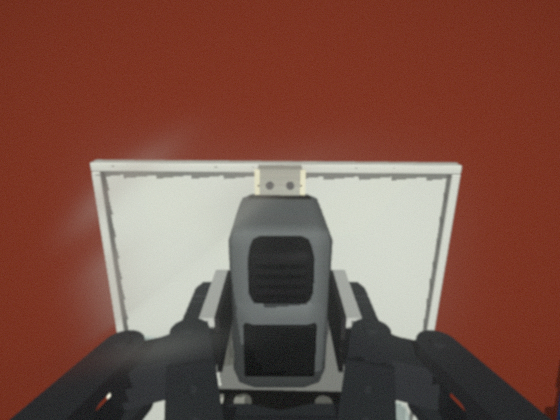

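The picture shows the rim's outer edge from (95,160) to (460,163) with the hook end at row ≈166, still high above. Now I'll extract the rim edges with image code.

```bash
cat > rim.py <<'E'
from rel import *
def prof(s,cols,r0,r1): return s['color'][r0:r1,cols[0]:cols[1]].mean(1).round().astype(int)
def edge(s,c,r0,r1):  # subpixel row of red->grey transition (green channel) over 8 columns
    g=s['color'][r0:r1,c-4:c+4,1].astype(float).mean(1); lo,hi=g[:4].mean(),g.max(); m=(lo+hi)/2
    i=np.argmax(g>m); return r0+i-1+(m-g[i-1])/(g[i]-g[i-1])
E
python3 - <<'E'
from rim import *
w=load('w3')
for c in((130,160),(400,430)): print(c,prof(w,c,154,184)[:,1].tolist())
cs=[120,150,180,210,235,325,350,380,410,440]
E=[edge(w,c,150,172) for c in cs]; print(np.round(E,2))
P=np.array([at(w,c,e,.010) for c,e in zip(cs,E)]); k=np.polyfit(P[:,0],P[:,1],1); print('angle deg',np.degrees(np.arctan(k[0])))
print([rel(w,c,e,.010) for c,e in zip(cs,E)][::3])
print('corners',at(w,93,162,.01),at(w,461,164,.01))
print('hook col',prof(w,(262,300),154,200)[:,1].tolist())
E
```

```text
(130, 160) [81, 83, 85, 86, 93, 114, 144, 168, 186, 201, 207, 206, 205, 203, 203, 200, 188, 165, 145, 140, 144, 155, 173, 192, 204, 209, 210, 211, 212, 211]
(400, 430) [61, 60, 61, 61, 61, 61, 69, 98, 138, 169, 188, 206, 217, 218, 215, 213, 212, 209, 196, 170, 142, 132, 136, 151, 174, 195, 207, 213, 214, 215]
[159.7  160.08 160.29 160.37 160.72 161.38 161.41 161.69 161.89 162.19]
angle deg -6.1094425241304045
[array([  39.5, -102.5,   76.7]), array([ 39.1, -45. ,  76.8]), array([38.5, 44.6, 76.8]), array([ 38. , 102.3,  76.9])]
corners [0.47388675 0.23367952 0.01      ] [0.70859217 0.20901684 0.01      ]
hook col [66, 68, 68, 69, 70, 77, 103, 138, 167, 181, 180, 166, 150, 146, 150, 159, 167, 169, 171, 171, 173, 172, 172, 171, 171, 172, 172, 169, 161, 153, 148, 148, 150, 154, 161, 169, 175, 176, 177, 173, 157, 121, 86, 72, 80, 92]
```

```bash
python3 - <<'E'
from rim import *
w=load('w3'); w2=load('w2')
print('inner',rel(w,145,170.8,.01),rel(w,415,172.9,.01),'outer',rel(w,145,160.0,.01),rel(w,415,161.9,.01))
print('hook w2',prof(w2,(262,300),158,202)[:,1].tolist()); print('hook w3',prof(w,(258,304),158,202)[:,1].tolist())
print(prof(w2,(262,300),158,202)[:,0].tolist())
p,R,_=axes(); C=-np.array(w['R']).T@np.array(w['t']); print('cam in tool',R.T@(C-p))
# predicted rows in w2-like geometry for tape points, tape centre at tool x=-3.1/-6
for c0 in(-3,-4.5,-6):
    q=[]
    for x,z in((52.5,1.5),(52.5,9.5),(52.5,10.5),(50,1.5),(50,10),(39,10.5),(39,1),(34,72),(14,72),(37,72),(13,72),(-39,61)):
        X=p+R@np.array([(c0+x)/1e3,.0005,.031-z/1e3]); q.append(round(proj(w,X)[1],1))
    print(c0,q)
E
```

```text
inner [ 32.3 -87.4  76.7] [31.  87.1 76.9] outer [ 39.3 -86.6  76.7] [38.2 86.3 76.9]
hook w2 [92, 92, 93, 93, 94, 100, 117, 138, 151, 158, 174, 205, 225, 230, 230, 230, 231, 232, 231, 230, 230, 231, 231, 226, 214, 203, 198, 198, 200, 206, 215, 227, 233, 235, 234, 228, 199, 143, 93, 80, 90, 102, 108, 110]
hook w3 [69, 77, 103, 139, 167, 182, 182, 169, 154, 150, 154, 162, 172, 175, 177, 177, 179, 179, 178, 177, 178, 178, 179, 176, 169, 162, 157, 154, 157, 163, 169, 176, 181, 182, 183, 179, 161, 123, 87, 73, 81, 93, 101, 103]
[185, 186, 186, 186, 186, 183, 175, 166, 162, 165, 180, 209, 228, 232, 232, 233, 234, 234, 233, 232, 232, 233, 232, 227, 217, 207, 202, 202, 204, 209, 218, 228, 233, 235, 235, 229, 201, 147, 102, 90, 97, 107, 111, 112]
cam in tool [ 0.08340539 -0.00061994 -0.1570859 ]
-3 [np.float64(157.7), np.float64(160.6), np.float64(161.0), np.float64(162.5), np.float64(165.9), np.float64(187.9), np.float64(183.2), np.float64(248.2), np.float64(298.8), np.float64(240.1), np.float64(301.2), np.float64(391.1)]
-4.5 [np.float64(160.6), np.float64(163.6), np.float64(164.0), np.float64(165.4), np.float64(168.9), np.float64(190.8), np.float64(186.0), np.float64(252.1), np.float64(302.4), np.float64(244.2), np.float64(304.8), np.float64(393.8)]
-6 [np.float64(163.5), np.float64(166.7), np.float64(167.1), np.float64(168.3), np.float64(171.9), np.float64(193.7), np.float64(188.7), np.float64(256.1), np.float64(306.0), np.float64(248.2), np.float64(308.4), np.float64(396.5)]
```

Emit:
{"op": "play_rows", "data": {
  "motion": [
    {"jaw":30,"dp":[-4,0,10],"spin":0.4},
    {"jaw":30,"dp":[-4,0,20],"spin":0.4},
    {"jaw":30,"dp":[-4,0,30],"spin":0.4},
    {"jaw":30,"dp":[-4,0,40],"spin":0.4},
    {"jaw":30,"dp":[-4,0,40],"spin":0.4},
    {"jaw":30,"dp":[-4,0,40],"spin":0.4},
    {"jaw":30,"dp":[-4,0,40],"spin":0.4}
  ]
}}

```text
clock: 6.55
position: [0.589, 0.1797, 0.0461]
eef_rot: [0.744, 0.668, 0.0, -0.0]
ft_force: [0.5, 0.5, -4.7]
grip_width: 0.477
grip_force: 63.7
```

```bash
python3 mv.py .589 .180 .040 -6.4; python3 - <<'E'
from rim import *
w=snap('wrist','w4')
for c in((150,210),(340,400)): print(c,prof(w,c,154,204)[:,1].tolist())
print(prof(w,(262,300),154,204)[:,1].tolist())
cv2.imwrite('pics/w4b.png',cv2.resize(w['color'][140:260,180:380,::-1],None,fx=4,fy=4,interpolation=cv2.INTER_CUBIC))
E
```

```text
t 6.55 p [589.  179.7  46.1] yang -6.17 zax [ 1.e-04  3.e-04 -1.e+00] F [ 0.46  0.55 -4.7 ] q7 -0.67
[ 0.3 -0.   6.1] 0.2
(150, 210) [68, 68, 69, 69, 69, 69, 69, 70, 70, 70, 70, 78, 103, 138, 161, 173, 189, 206, 211, 208, 205, 204, 204, 205, 203, 197, 177, 149, 133, 132, 137, 150, 170, 189, 201, 207, 209, 208, 208, 208, 208, 208, 208, 208, 208, 208, 208, 208, 207, 207]
(340, 400) [61, 61, 61, 61, 62, 62, 62, 62, 63, 63, 63, 71, 100, 137, 161, 173, 190, 208, 212, 211, 208, 207, 206, 205, 204, 197, 176, 148, 132, 131, 134, 142, 160, 181, 199, 207, 209, 210, 209, 209, 210, 209, 209, 210, 209, 210, 210, 209, 210, 210]
[63, 63, 64, 64, 65, 66, 67, 68, 68, 75, 95, 120, 136, 141, 145, 153, 160, 163, 164, 165, 166, 166, 166, 165, 164, 166, 166, 162, 154, 147, 142, 141, 144, 148, 155, 163, 168, 170, 171, 168, 151, 118, 83, 68, 75, 88, 96, 98, 98, 97]
```

View pics/w4b.png

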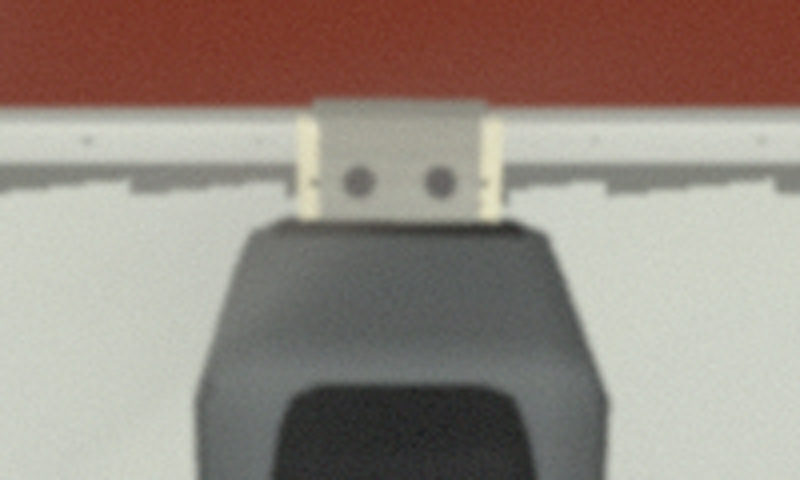

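```bash
python3 - <<'E'
from rim import *
w=load('w4')
print('rim top',[rel(w,280,r,.01)[0] for r in(169.7,180.3)],'rim bottom',rel(w,280,166.3,0)[0])
print('hook',[rel(w,280,168.3,.0245)[0],rel(w,280,164.3,.0165)[0]],'front',rel(w,280,194.8,.0255)[0])
E
```

```text
rim top [np.float64(41.4), np.float64(35.6)] rim bottom 41.2
hook [np.float64(45.2), np.float64(45.6)] front 32.0
```

Emit:
{"op": "play_rows", "data": {
  "motion": [
    {"jaw":30,"dp":[1,0,1],"spin":0},
    {"jaw":30,"dp":[1,0,2.5],"spin":0},
    {"jaw":30,"dp":[1,0,4],"spin":0},
    {"jaw":30,"dp":[1,0,5.5],"spin":0},
    {"jaw":30,"dp":[1,0,7],"spin":0},
    {"jaw":30,"dp":[1,0,8],"spin":0},
    {"jaw":30,"dp":[1,0,8],"spin":0}
  ]
}}

```text
clock: 7.18
position: [0.5887, 0.1802, 0.0378]
eef_rot: [0.744, 0.668, -0.0, -0.0]
ft_force: [-0.5, 0.2, -5.4]
grip_width: 0.473
grip_force: 63.7
```

Emit:
{"op": "play_rows", "data": {
  "motion": [
    {"jaw":30,"dp":[0,0,1],"spin":0},
    {"jaw":30,"dp":[0,0,2],"spin":0},
    {"jaw":30,"dp":[0,0,2.5],"spin":0},
    {"jaw":30,"dp":[0,0,2.5],"spin":0},
    {"jaw":30,"dp":[0,0,2.5],"spin":0}
  ]
}}

```text
clock: 7.6
position: [0.5889, 0.1803, 0.0356]
eef_rot: [0.744, 0.668, -0.0, 0.0]
ft_force: [-0.5, 0.5, -5.2]
grip_width: 0.473
grip_force: 63.7
```

```bash
python3 mv.py .589 .180 .034 -6.17; python3 - <<'E'
from rim import *
w=snap('wrist','w5')
for c in((150,210),(340,400)): print(c,prof(w,c,158,204)[:,1].tolist())
print(prof(w,(262,300),158,204)[:,1].tolist())
E
```

```text
t 7.6 p [588.9 180.3  35.6] yang -6.19 zax [-1.e-04 -1.e-04 -1.e+00] F [-0.46  0.52 -5.19] q7 -0.67
[-0.3  0.1  1.6] -0.0
(150, 210) [68, 68, 68, 69, 69, 69, 69, 68, 69, 69, 69, 69, 73, 96, 132, 162, 172, 180, 197, 214, 215, 212, 208, 207, 207, 207, 207, 202, 185, 157, 138, 134, 138, 151, 170, 188, 200, 207, 210, 210, 210, 210, 210, 210, 210, 209]
(340, 400) [61, 61, 61, 62, 62, 62, 62, 63, 63, 64, 63, 64, 73, 103, 141, 166, 173, 180, 198, 215, 216, 213, 211, 210, 209, 208, 207, 201, 181, 152, 135, 132, 135, 143, 157, 175, 195, 207, 211, 212, 212, 212, 211, 212, 212, 212]
[65, 65, 67, 68, 68, 75, 95, 121, 137, 142, 146, 153, 162, 165, 166, 167, 167, 168, 167, 166, 166, 167, 168, 164, 156, 148, 142, 143, 145, 150, 157, 164, 170, 172, 172, 169, 153, 119, 82, 68, 75, 88, 96, 98, 98, 98]
```

Emit:
{"op": "play_rows", "data": {
  "motion": [
    {"jaw":30,"dp":[0,0,0.5],"spin":0},
    {"jaw":30,"dp":[0,0,1],"spin":0},
    {"jaw":30,"dp":[0,0,1],"spin":0},
    {"jaw":30,"dp":[0,0,1],"spin":0}
  ]
}}

```text
clock: 7.98
position: [0.5889, 0.1803, 0.0346]
eef_rot: [0.744, 0.668, -0.0, -0.0]
ft_force: [0.0, 1.8, -5.5]
grip_width: 0.478
grip_force: 63.7
```

Emit:
{"op": "play_rows", "data": {
  "motion": [
    {"jaw":30,"dp":[0,0,0.5],"spin":0},
    {"jaw":30,"dp":[0,0,0.5],"spin":0},
    {"jaw":30,"dp":[0,0,0.5],"spin":0}
  ]
}}

```text
clock: 8.23
position: [0.589, 0.1804, 0.0342]
eef_rot: [0.744, 0.668, 0.0, 0.0]
ft_force: [0.1, -0.4, -4.4]
grip_width: 0.473
grip_force: 63.9
```

Emit:
{"op": "play_rows", "data": {
  "motion": [
    {"jaw":30,"dp":[0,0,0.5],"spin":0},
    {"jaw":30,"dp":[0,0,0.5],"spin":0},
    {"jaw":30,"dp":[0,0,0.5],"spin":0}
  ]
}}

```text
clock: 8.48
position: [0.5891, 0.1806, 0.0341]
eef_rot: [0.744, 0.668, 0.0, 0.0]
ft_force: [-0.2, -0.3, -2.6]
grip_width: 0.475
grip_force: 64.0
```

Emit:
{"op": "play_rows", "data": {
  "motion": [
    {"jaw":30,"dp":[-3,0,0],"spin":0},
    {"jaw":30,"dp":[-8,0,0],"spin":0},
    {"jaw":30,"dp":[-15,0,0],"spin":0},
    {"jaw":30,"dp":[-22,0,0],"spin":0},
    {"jaw":30,"dp":[-27,0,0],"spin":0},
    {"jaw":30,"dp":[-30,0,0],"spin":0},
    {"jaw":30,"dp":[-30,0,0],"spin":0},
    {"jaw":30,"dp":[-30,0,0],"spin":0}
  ]
}}

```text
clock: 9.15
position: [0.586, 0.1531, 0.0345]
eef_rot: [0.744, 0.668, 0.002, -0.001]
ft_force: [-0.2, 5.1, -0.9]
grip_width: 0.472
grip_force: 64.1
```

```bash
python3 mv.py .589 .180 .034 -6.17; python3 - <<'E'
from rim import *
w=snap('wrist','w6'); snap('side','b6'); snap('scene','a6')
for c in((150,210),(340,400)): print(c,prof(w,c,40,200)[::2,1].tolist())
print(prof(w,(262,300),40,200)[::2,1].tolist())
a,b=load('a'),load('b')
A=lambda u,v:(200+u/4,185+v/4); B=lambda u,v:(150+u/4,170+v/4)
T=lambda X:(lambda d:np.round([d[0]*np.cos(.1066)-d[1]*np.sin(.1066),d[0]*np.sin(.1066)+d[1]*np.cos(.1066)],4))(X[:2]-np.array([.5623,-.0069]))
print('bar top a',[T(at(a,*A(*p),.040)) for p in((258,245),(365,210))],'b',[T(at(b,*B(*p),.040)) for p in((283,237),(393,270))])
E
```

```text
t 9.15 p [586.  153.1  34.5] yang -6.11 zax [ 0.0016  0.0038 -1.    ] F [-0.25  5.09 -0.9 ] q7 -0.63
[27.1  0.1  0.6] 0.1
(150, 210) [41, 40, 40, 40, 41, 41, 40, 41, 41, 41, 42, 41, 41, 42, 42, 42, 42, 42, 43, 43, 44, 44, 44, 45, 45, 45, 47, 46, 47, 48, 50, 51, 51, 52, 53, 54, 55, 57, 58, 73, 137, 173, 172, 169, 168, 167, 145, 113, 113, 115, 134, 156, 171, 174, 174, 174, 174, 175, 175, 175, 175, 176, 176, 176, 177, 177, 176, 176, 177, 176, 177, 177, 177, 177, 177, 176, 177, 177, 177, 177]
(340, 400) [40, 40, 40, 41, 40, 40, 41, 41, 41, 41, 41, 41, 41, 42, 41, 41, 42, 43, 42, 42, 43, 43, 44, 44, 44, 44, 45, 45, 45, 45, 47, 47, 47, 48, 48, 49, 49, 51, 51, 64, 129, 176, 175, 172, 171, 170, 151, 111, 109, 111, 121, 145, 171, 176, 175, 176, 176, 176, 176, 176, 176, 176, 176, 176, 176, 176, 176, 177, 177, 176, 177, 177, 177, 177, 177, 177, 177, 177, 177, 177]
[40, 41, 41, 41, 40, 41, 41, 41, 42, 41, 41, 42, 41, 43, 42, 42, 43, 43, 43, 44, 44, 44, 44, 45, 46, 46, 46, 46, 46, 47, 49, 49, 49, 50, 51, 50, 51, 67, 117, 139, 141, 143, 144, 141, 144, 140, 124, 119, 124, 136, 147, 148, 147, 151, 182, 186, 190, 189, 168, 187, 191, 192, 191, 191, 191, 191, 190, 188, 172, 184, 189, 189, 189, 189, 188, 189, 187, 147, 72, 78]
bar top a [array([0.0509, 0.0504]), array([-0.0354,  0.0545])] b [array([0.0466, 0.0557]), array([-0.0362,  0.0525])]
```

Emit:
{"op": "play_rows", "data": {
  "motion": [
    {"jaw":30,"dp":[-7,0,0],"spin":0},
    {"jaw":30,"dp":[-15,0,0],"spin":0},
    {"jaw":30,"dp":[-23,0,0],"spin":0},
    {"jaw":30,"dp":[-31,0,0],"spin":0},
    {"jaw":30,"dp":[-38,0,0],"spin":0},
    {"jaw":30,"dp":[-43,0,0],"spin":0},
    {"jaw":30,"dp":[-46,0,0],"spin":0},
    {"jaw":30,"dp":[-48,0,0],"spin":0}
  ]
}}

```text
clock: 9.97
position: [0.5806, 0.106, 0.0344]
eef_rot: [0.744, 0.669, 0.002, -0.001]
ft_force: [0.3, 6.6, -2.2]
grip_width: 0.476
grip_force: 64.2
```

Emit:
{"op": "play_rows", "data": {
  "motion": [
    {"jaw":30,"dp":[0,0,0],"spin":0},
    {"jaw":30,"dp":[-1,0,0],"spin":0},
    {"jaw":30,"dp":[-2,0,0],"spin":0},
    {"jaw":30,"dp":[-2,0,0],"spin":0}
  ]
}}

```text
clock: 10.3
position: [0.5805, 0.1042, 0.0344]
eef_rot: [0.743, 0.669, 0.002, -0.001]
ft_force: [-1.2, 6.8, -1.8]
grip_width: 0.476
grip_force: 64.1
```

```bash
python3 mv.py .589 .180 .034 -6.11; python3 - <<'E'
from rim import *
for n,o in(('side','b7'),('scene','a7')): snap(n,o)
a,b=load('a7')['color'],load('b7')['color']
c=lambda i,u,v:cv2.resize(i[v:v+75,u:u+100,::-1],None,fx=4,fy=4,interpolation=cv2.INTER_CUBIC)
cv2.imwrite('pics/ab7.png',np.hstack([c(a,235,215),c(b,195,215)]))
E
```

```text
t 10.3 p [580.5 104.2  34.4] yang -6.05 zax [ 0.0013  0.0042 -1.    ] F [-1.19  6.82 -1.8 ] q7 -0.55
[76.3  0.5  0.7] 0.1
```

View pics/ab7.png

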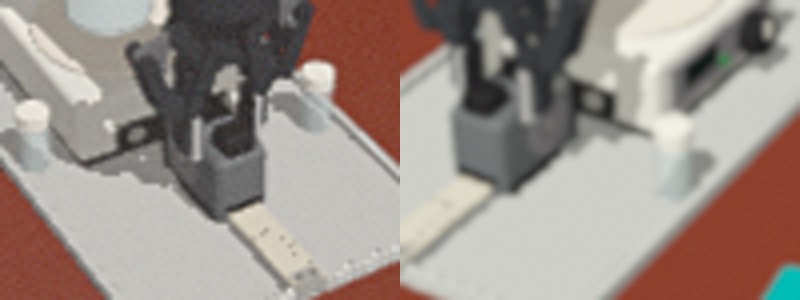

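The picture shows the case on the tray floor with the blade drawn to the rim and a small gap still left to the bar (bar near (135,135) on the left, (595,95) on the right). I'll approach slowly by force.

Emit:
{"op": "play_rows", "data": {
  "motion": [
    {"jaw":30,"dp":[-1.5,0,0],"spin":0},
    {"jaw":30,"dp":[-3,0,0],"spin":0},
    {"jaw":30,"dp":[-4.5,0,0],"spin":0},
    {"jaw":30,"dp":[-6,0,0],"spin":0},
    {"jaw":30,"dp":[-6,0,0],"spin":0},
    {"jaw":30,"dp":[-6,0,0],"spin":0}
  ]
}}

```text
clock: 10.9
position: [0.5798, 0.0981, 0.0343]
eef_rot: [0.743, 0.669, 0.002, -0.001]
ft_force: [0.5, 5.9, -2.8]
grip_width: 0.475
grip_force: 64.2
```

Emit:
{"op": "play_rows", "data": {
  "motion": [
    {"jaw":30,"dp":[-0.5,0,0],"spin":0},
    {"jaw":30,"dp":[-1,0,0],"spin":0},
    {"jaw":30,"dp":[-1,0,0],"spin":0},
    {"jaw":30,"dp":[-1,0,0],"spin":0}
  ]
}}

```text
clock: 11.23
position: [0.5797, 0.0975, 0.0343]
eef_rot: [0.743, 0.669, 0.002, -0.001]
ft_force: [0.4, 6.6, -1.7]
grip_width: 0.475
grip_force: 64.1
```

Emit:
{"op": "play_rows", "data": {
  "motion": [
    {"jaw":30,"dp":[-0.5,0,0],"spin":0},
    {"jaw":30,"dp":[-1,0,0],"spin":0},
    {"jaw":30,"dp":[-1,0,0],"spin":0},
    {"jaw":30,"dp":[-1,0,0],"spin":0}
  ]
}}

```text
clock: 11.57
position: [0.5796, 0.0965, 0.0343]
eef_rot: [0.743, 0.669, 0.002, -0.001]
ft_force: [-1.1, 6.2, -2.2]
grip_width: 0.478
grip_force: 64.1
```

Emit:
{"op": "play_rows", "data": {
  "motion": [
    {"jaw":30,"dp":[-0.5,0,0],"spin":0},
    {"jaw":30,"dp":[-1,0,0],"spin":0},
    {"jaw":30,"dp":[-1,0,0],"spin":0},
    {"jaw":30,"dp":[-1,0,0],"spin":0}
  ]
}}

```text
clock: 11.9
position: [0.5795, 0.0955, 0.0343]
eef_rot: [0.743, 0.669, 0.002, -0.001]
ft_force: [0.3, 7.3, -2.0]
grip_width: 0.475
grip_force: 64.1
```

Emit:
{"op": "play_rows", "data": {
  "motion": [
    {"jaw":30,"dp":[-0.5,0,0],"spin":0},
    {"jaw":30,"dp":[-1,0,0],"spin":0},
    {"jaw":30,"dp":[-1,0,0],"spin":0},
    {"jaw":30,"dp":[-1,0,0],"spin":0}
  ]
}}

```text
clock: 12.23
position: [0.5794, 0.0945, 0.0343]
eef_rot: [0.743, 0.669, 0.002, -0.001]
ft_force: [0.8, 7.0, -1.4]
grip_width: 0.47
grip_force: 64.1
```

Emit:
{"op": "play_rows", "data": {
  "motion": [
    {"jaw":30,"dp":[-0.5,0,0],"spin":0},
    {"jaw":30,"dp":[-1,0,0],"spin":0},
    {"jaw":30,"dp":[-1,0,0],"spin":0},
    {"jaw":30,"dp":[-1,0,0],"spin":0}
  ]
}}

```text
clock: 12.57
position: [0.5793, 0.0935, 0.0343]
eef_rot: [0.743, 0.669, 0.002, -0.001]
ft_force: [0.1, 6.4, -1.7]
grip_width: 0.471
grip_force: 64.1
```

Emit:
{"op": "play_rows", "data": {
  "motion": [
    {"jaw":30,"dp":[-0.5,0,0],"spin":0},
    {"jaw":30,"dp":[-1,0,0],"spin":0},
    {"jaw":30,"dp":[-1,0,0],"spin":0},
    {"jaw":30,"dp":[-1,0,0],"spin":0}
  ]
}}

```text
clock: 12.9
position: [0.5793, 0.0931, 0.0344]
eef_rot: [0.743, 0.669, 0.002, -0.001]
ft_force: [0.4, 7.8, -2.6]
grip_width: 0.473
grip_force: 64.1
```

Advance shrank to 0.4 mm for a 1 mm command, so contact has started. Finer steps now.

Emit:
{"op": "play_rows", "data": {
  "motion": [
    {"jaw":30,"dp":[-0.3,0,0],"spin":0},
    {"jaw":30,"dp":[-0.3,0,0],"spin":0},
    {"jaw":30,"dp":[-0.3,0,0],"spin":0}
  ]
}}

```text
clock: 13.15
position: [0.5793, 0.0931, 0.0344]
eef_rot: [0.743, 0.669, 0.003, -0.001]
ft_force: [0.2, 8.9, -2.3]
grip_width: 0.473
grip_force: 64.1
```

```bash
python3 - <<'E'
from h import *
F=[]
for i in range(6):
    vision.snapshot('side'); s=manip.state(); F.append(np.r_[s['ft_force'],s['position']*1e3])
print(np.round(F,2)); print(np.mean(F,0).round(2))
E
```

```text
[[ 6.2000e-01  7.5100e+00 -2.5600e+00  5.7929e+02  9.3130e+01  3.4380e+01]
 [ 4.8000e-01  7.5500e+00 -3.0400e+00  5.7930e+02  9.3140e+01  3.4380e+01]
 [ 2.5000e-01  7.2700e+00 -2.1600e+00  5.7928e+02  9.3090e+01  3.4370e+01]
 [ 2.0000e-02  6.7800e+00 -1.9600e+00  5.7928e+02  9.3110e+01  3.4370e+01]
 [-1.9000e-01  8.2500e+00 -2.8700e+00  5.7927e+02  9.3120e+01  3.4380e+01]
 [-3.6000e-01  6.9400e+00 -2.7700e+00  5.7928e+02  9.3100e+01  3.4360e+01]]
[ 1.4000e-01  7.3900e+00 -2.5600e+00  5.7928e+02  9.3120e+01  3.4370e+01]
```

Emit:
{"op": "play_rows", "data": {
  "motion": [
    {"jaw":30,"dp":[-0.3,0,0],"spin":0},
    {"jaw":30,"dp":[-0.6,0,0],"spin":0},
    {"jaw":30,"dp":[-0.6,0,0],"spin":0},
    {"jaw":30,"dp":[-0.6,0,0],"spin":0}
  ]
}}

```text
clock: 13.78
position: [0.5793, 0.093, 0.0344]
eef_rot: [0.743, 0.669, 0.003, -0.002]
ft_force: [0.6, 8.6, -2.6]
grip_width: 0.471
grip_force: 64.0
```

```bash
cat > avg.py <<'E'
from h import *
F=[]
for i in range(8):
    vision.snapshot('side'); s=manip.state(); F.append(np.r_[s['ft_force'],s['position']*1e3])
print(round(s['clock'],2),np.mean(F,0).round(2))
E
python3 avg.py
```

```text
14.18 [ 2.6000e-01  8.5300e+00 -2.6300e+00  5.7929e+02  9.3070e+01  3.4440e+01]
```

Emit:
{"op": "play_rows", "data": {
  "motion": [
    {"jaw":30,"dp":[-0.4,0,0],"spin":0},
    {"jaw":30,"dp":[-0.8,0,0],"spin":0},
    {"jaw":30,"dp":[-1.1,0,0],"spin":0},
    {"jaw":30,"dp":[-1.1,0,0],"spin":0},
    {"jaw":30,"dp":[-1.1,0,0],"spin":0},
    {"jaw":30,"dp":[-1.1,0,0],"spin":0}
  ]
}}

```text
clock: 14.68
position: [0.5793, 0.093, 0.0345]
eef_rot: [0.743, 0.669, 0.004, -0.002]
ft_force: [1.3, 9.5, -2.3]
grip_width: 0.472
grip_force: 64.0
```

```bash
python3 avg.py
```

```text
15.08 [ 4.300e-01  9.590e+00 -3.230e+00  5.793e+02  9.302e+01  3.451e+01]
```

Emit:
{"op": "play_rows", "data": {
  "motion": [
    {"jaw":30,"dp":[-0.3,0,0],"spin":0},
    {"jaw":30,"dp":[-0.7,0,0],"spin":0},
    {"jaw":30,"dp":[-0.7,0,0],"spin":0},
    {"jaw":30,"dp":[-0.7,0,0],"spin":0},
    {"jaw":30,"dp":[-0.7,0,0],"spin":0},
    {"jaw":30,"dp":[-0.7,0,0],"spin":0}
  ]
}}

```text
clock: 15.58
position: [0.5793, 0.093, 0.0346]
eef_rot: [0.743, 0.669, 0.004, -0.002]
ft_force: [0.7, 10.6, -3.3]
grip_width: 0.472
grip_force: 64.0
```

```bash
python3 avg.py; python3 mv.py
```

```text
15.98 [  0.64  10.33  -2.97 579.31  92.97  34.59]
t 15.98 p [579.3  93.   34.6] yang -6.01 zax [ 0.0027  0.0088 -1.    ] F [ 0.91 10.44 -2.67] q7 -0.53
```

Emit:
{"op": "play_rows", "data": {
  "motion": [
    {"jaw":30,"dp":[0,0,0.4],"spin":0},
    {"jaw":30,"dp":[0,0,0.8],"spin":0},
    {"jaw":30,"dp":[0,0,0.8],"spin":0},
    {"jaw":30,"dp":[0,0,0.8],"spin":0}
  ]
}}

```text
clock: 16.32
position: [0.5793, 0.093, 0.0346]
eef_rot: [0.743, 0.669, 0.004, -0.002]
ft_force: [-0.9, 9.5, 1.1]
grip_width: 0.472
grip_force: 64.5
```

```bash
python3 avg.py; python3 mv.py
```

```text
16.72 [-3.9000e-01  9.9300e+00  5.9000e-01  5.7932e+02  9.2990e+01  3.4530e+01]
t 16.72 p [579.3  93.   34.5] yang -6.01 zax [ 0.0028  0.0086 -1.    ] F [-0.6  10.55  0.74] q7 -0.53
```

Emit:
{"op": "play_rows", "data": {
  "motion": [
    {"jaw":65,"dp":[0,0,0],"spin":0},
    {"jaw":65,"dp":[0,0,0],"spin":0},
    {"jaw":65,"dp":[0,0,0],"spin":0},
    {"jaw":65,"dp":[0,0,0],"spin":0},
    {"jaw":65,"dp":[0,0,0],"spin":0}
  ]
}}

```text
clock: 17.13
position: [0.579, 0.0846, 0.0329]
eef_rot: [0.745, 0.667, -0.0, 0.001]
ft_force: [-0.3, 0.7, -0.6]
grip_width: 0.76
grip_force: 0.0
```

```bash
python3 mv.py; python3 - <<'E'
from rim import *
w=snap('wrist','w8'); w7=load('w6')
print(prof(w,(262,300),40,110)[:,1].tolist())
for c in((150,210),(340,400)): print(c,prof(w,c,20,110)[::2,1].tolist())
g=prof(w,(262,300),150,260)[:,1]; print(g[::2].tolist())
E
```

```text
t 17.13 p [579.   84.6  32.9] yang -6.28 zax [ 1.0e-04 -1.5e-03 -1.0e+00] F [-0.33  0.73 -0.56] q7 -0.53
[171, 171, 170, 165, 159, 156, 164, 169, 171, 171, 170, 171, 170, 170, 171, 170, 171, 171, 171, 171, 171, 171, 171, 171, 171, 171, 170, 168, 161, 153, 158, 166, 170, 170, 170, 170, 170, 169, 170, 170, 170, 170, 170, 170, 170, 169, 169, 169, 169, 170, 169, 162, 140, 124, 144, 164, 169, 170, 169, 169, 170, 170, 169, 169, 169, 169, 169, 169, 169, 169]
(150, 210) [152, 152, 152, 153, 152, 152, 153, 153, 152, 152, 153, 153, 153, 153, 153, 153, 153, 153, 153, 153, 153, 153, 153, 153, 153, 154, 153, 153, 154, 154, 154, 154, 154, 153, 154, 154, 153, 153, 154, 154, 154, 154, 154, 153, 154]
(340, 400) [150, 150, 151, 151, 151, 151, 151, 151, 151, 152, 151, 151, 152, 151, 151, 151, 151, 151, 151, 150, 151, 151, 151, 151, 150, 151, 151, 151, 151, 151, 151, 151, 151, 152, 151, 151, 152, 151, 152, 152, 151, 151, 151, 151, 151]
[168, 167, 166, 166, 165, 165, 165, 165, 164, 163, 163, 162, 162, 134, 68, 69, 79, 79, 79, 77, 77, 76, 74, 73, 72, 72, 72, 74, 76, 79, 82, 80, 51, 32, 32, 31, 29, 30, 29, 30, 33, 31, 32, 30, 31, 29, 24, 24, 27, 29, 28, 25, 23, 25, 28]
```

Emit:
{"op": "play_rows", "data": {
  "motion": [
    {"jaw":65,"dp":[0,0,-10],"spin":0},
    {"jaw":65,"dp":[0,0,-30],"spin":0},
    {"jaw":65,"dp":[0,0,-60],"spin":0},
    {"jaw":65,"dp":[0,0,-90],"spin":0},
    {"jaw":65,"dp":[0,0,-90],"spin":0},
    {"jaw":65,"dp":[0,0,-90],"spin":0},
    {"jaw":0,"dp":[0,0,-90],"spin":0},
    {"jaw":0,"dp":[0,0,-90],"spin":0}
  ]
}}

```text
clock: 17.85
position: [0.5778, 0.0858, 0.1219]
eef_rot: [0.744, 0.668, -0.001, -0.0]
ft_force: [1.2, -0.0, 0.3]
grip_width: 0.491
grip_force: 0.0
```

Emit:
{"op": "play_rows", "data": {
  "motion": [
    {"jaw":0,"dp":[0,0,0],"spin":0},
    {"jaw":0,"dp":[0,0,0],"spin":0},
    {"jaw":0,"dp":[0,0,0],"spin":0},
    {"jaw":0,"dp":[0,0,0],"spin":0},
    {"jaw":0,"dp":[0,0,0],"spin":0},
    {"jaw":0,"dp":[0,0,0],"spin":0}
  ],
  "newtons": 30
}}

```text
clock: 18.35
position: [0.5787, 0.0863, 0.1228]
eef_rot: [0.744, 0.668, -0.0, -0.0]
ft_force: [-0.2, -0.6, 0.4]
grip_width: 0.0
grip_force: 0.0
```

```bash
python3 mv.py .5815 .1129 .102 -6.1; python3 - <<'E'
from rim import *
w=snap('wrist','w9'); p,R,_=axes()
w8=load('w8'); 
def f(s,u,v,z): return at(s,u,v,z)[:2].round(4)
print('case front w8 (z .013)',f(w8,280,177,.013))
def prd(x,z,y=0):
    u=np.array([np.cos(np.radians(83.9)),np.sin(np.radians(83.9))]); c=np.array([.5793,.0930])-.005*u; return proj(w,[*(c+x*u+y*np.array([u[1],-u[0]])),z]).round(0)
for x,z in((36,.075),(14,.075),(25,.075),(39,.013),(-39,.064)): print(x,z,prd(x,z))
q=prd(25,.075).astype(int)
for c in range(q[0]-60,q[0]+61,12): pass
print('col',prof(w,(int(q[0])-8,int(q[0])+8),int(q[1])-90,int(q[1])+90)[::3,1].tolist(),q)
print('row',w['color'][int(q[1])-3:int(q[1])+4,int(q[0])-70:int(q[0])+70,1].mean(0).round().astype(int)[::3].tolist())
E
```

```text
t 18.35 p [578.7  86.3 122.8] yang -6.19 zax [-2.e-04 -0.e+00 -1.e+00] F [-0.24 -0.61  0.39] q7 -0.48
[26.8 -0.1 20.8] -0.1
case front w8 (z .013) [0.5832 0.1259]
36 0.075 [ 281. 1319.]
14 0.075 [ 281. 1354.]
25 0.075 [ 281. 1329.]
39 0.013 [ 281. 1324.]
-39 0.064 [ 281. 1279.]
col [] [ 281 1329]
row [-9223372036854775808, -9223372036854775808, -9223372036854775808, -9223372036854775808, -9223372036854775808, -9223372036854775808, -9223372036854775808, -9223372036854775808, -9223372036854775808, -9223372036854775808, -9223372036854775808, -9223372036854775808, -9223372036854775808, -9223372036854775808, -9223372036854775808, -9223372036854775808, -9223372036854775808, -9223372036854775808, -9223372036854775808, -9223372036854775808, -9223372036854775808, -9223372036854775808, -9223372036854775808, -9223372036854775808, -9223372036854775808, -9223372036854775808, -9223372036854775808, -9223372036854775808, -9223372036854775808, -9223372036854775808, -9223372036854775808, -9223372036854775808, -9223372036854775808, -9223372036854775808, -9223372036854775808, -9223372036854775808, -9223372036854775808, -9223372036854775808, -9223372036854775808, -9223372036854775808, -9223372036854775808, -9223372036854775808, -9223372036854775808, -9223372036854775808, -9223372036854775808, -9223372036854775808, -9223372036854775808]<stdin>:12: RuntimeWarning: Mean of empty slice.
  ret = um.true_divide(
<stdin>:12: RuntimeWarning: invalid value encountered in cast
```

```bash
python3 - <<'E'
from rim import *
w=load('w9')
u=np.array([np.cos(np.radians(83.9)),np.sin(np.radians(83.9))]); c=np.array([.5793,.0930])-.005*u
def prd(x,z,y=0): return proj(w,[*(c+x/1e3*u+y/1e3*np.array([u[1],-u[0]])),z]).round(0)
for x,z in((36,.075),(14,.075),(25,.075),(39,.013),(39,.055),(-39,.064)): print(x,z,prd(x,z))
q=prd(25,.075).astype(int)
v=prof(w,(int(q[0])-8,int(q[0])+8),100,420)[::4,1]
print('col',list(zip(range(100,420,4),v.tolist())))
print('row',w['color'][q[1]-3:q[1]+4,200:360,1].mean(0).round().astype(int)[::4].tolist())
E
```

```text
36 0.075 [280. 172.]
14 0.075 [280. 209.]
25 0.075 [280. 191.]
39 0.013 [280. 149.]
39 0.055 [280. 160.]
-39 0.064 [280. 280.]
col [(100, 179), (104, 180), (108, 179), (112, 178), (116, 178), (120, 178), (124, 178), (128, 177), (132, 178), (136, 177), (140, 176), (144, 176), (148, 173), (152, 66), (156, 79), (160, 80), (164, 89), (168, 77), (172, 60), (176, 63), (180, 63), (184, 61), (188, 58), (192, 54), (196, 49), (200, 47), (204, 42), (208, 48), (212, 56), (216, 86), (220, 87), (224, 84), (228, 50), (232, 31), (236, 32), (240, 30), (244, 33), (248, 32), (252, 33), (256, 31), (260, 32), (264, 43), (268, 79), (272, 82), (276, 83), (280, 83), (284, 80), (288, 80), (292, 80), (296, 76), (300, 76), (304, 76), (308, 75), (312, 74), (316, 88), (320, 87), (324, 71), (328, 44), (332, 43), (336, 42), (340, 40), (344, 38), (348, 37), (352, 35), (356, 33), (360, 32), (364, 34), (368, 54), (372, 92), (376, 114), (380, 131), (384, 131), (388, 130), (392, 135), (396, 144), (400, 148), (404, 152), (408, 139), (412, 31), (416, 26)]
row [159, 158, 159, 158, 159, 158, 158, 157, 156, 154, 156, 149, 90, 92, 95, 66, 67, 65, 61, 59, 53, 50, 49, 47, 45, 71, 81, 75, 132, 158, 158, 159, 159, 159, 159, 159, 160, 159, 160, 160]
```

Emit:
{"op": "play_rows", "data": {
  "motion": [
    {"jaw":0,"dp":[10,0,0],"spin":0},
    {"jaw":0,"dp":[26,0,5],"spin":0},
    {"jaw":0,"dp":[26,0,15],"spin":0},
    {"jaw":0,"dp":[26,0,22],"spin":0},
    {"jaw":0,"dp":[26,0,25],"spin":0},
    {"jaw":0,"dp":[26,0,25],"spin":0},
    {"jaw":0,"dp":[26,0,25],"spin":0},
    {"jaw":0,"dp":[26,0,25],"spin":0}
  ]
}}

```text
clock: 19.07
position: [0.5819, 0.1113, 0.0981]
eef_rot: [0.745, 0.667, 0.0, 0.0]
ft_force: [-0.3, -0.5, -0.1]
grip_width: 0.005
grip_force: 0.0
```

Emit:
{"op": "play_rows", "data": {
  "motion": [
    {"jaw":0,"dp":[0,0,1],"spin":0},
    {"jaw":0,"dp":[0,0,2],"spin":0},
    {"jaw":0,"dp":[0,0,3],"spin":0},
    {"jaw":0,"dp":[0,0,4],"spin":0},
    {"jaw":0,"dp":[0,0,4],"spin":0},
    {"jaw":0,"dp":[0,0,4],"spin":0}
  ]
}}

```text
clock: 19.57
position: [0.5815, 0.1121, 0.0939]
eef_rot: [0.744, 0.668, -0.0, -0.0]
ft_force: [0.3, 0.4, 0.3]
grip_width: -0.0
grip_force: 0.0
```

```bash
python3 mv.py .5815 .1129 .092 -6.1
```

```text
t 19.57 p [581.5 112.1  93.9] yang -6.19 zax [-1.e-04 -1.e-04 -1.e+00] F [0.3  0.44 0.32] q7 -0.54
[ 0.8 -0.1  1.9] -0.1
```

Emit:
{"op": "play_rows", "data": {
  "motion": [
    {"jaw":0,"dp":[0,0,0.5],"spin":0},
    {"jaw":0,"dp":[0,0,1],"spin":0},
    {"jaw":0,"dp":[0,0,1.5],"spin":0},
    {"jaw":0,"dp":[0,0,1.5],"spin":0}
  ]
}}

```text
clock: 19.9
position: [0.5814, 0.1121, 0.0922]
eef_rot: [0.744, 0.668, -0.0, -0.0]
ft_force: [-0.6, 0.4, 0.1]
grip_width: 0.001
grip_force: 0.0
```

Emit:
{"op": "play_rows", "data": {
  "motion": [
    {"jaw":0,"dp":[0,0,0.5],"spin":0},
    {"jaw":0,"dp":[0,0,1],"spin":0},
    {"jaw":0,"dp":[0,0,1],"spin":0},
    {"jaw":0,"dp":[0,0,1],"spin":0}
  ]
}}

```text
clock: 20.23
position: [0.5815, 0.1121, 0.0913]
eef_rot: [0.744, 0.668, -0.0, -0.0]
ft_force: [-0.2, 0.4, -1.0]
grip_width: -0.001
grip_force: 0.0
```

Emit:
{"op": "play_rows", "data": {
  "motion": [
    {"jaw":0,"dp":[0,0,0.5],"spin":0},
    {"jaw":0,"dp":[0,0,1],"spin":0},
    {"jaw":0,"dp":[0,0,1],"spin":0},
    {"jaw":0,"dp":[0,0,1],"spin":0}
  ]
}}

```text
clock: 20.57
position: [0.5815, 0.1121, 0.0904]
eef_rot: [0.744, 0.668, -0.0, -0.0]
ft_force: [-0.4, -0.2, 0.2]
grip_width: -0.001
grip_force: 0.0
```

Emit:
{"op": "play_rows", "data": {
  "motion": [
    {"jaw":0,"dp":[0,0,0.5],"spin":0},
    {"jaw":0,"dp":[0,0,1],"spin":0},
    {"jaw":0,"dp":[0,0,1],"spin":0},
    {"jaw":0,"dp":[0,0,1],"spin":0}
  ]
}}

```text
clock: 20.9
position: [0.5815, 0.1121, 0.0893]
eef_rot: [0.744, 0.668, -0.0, -0.0]
ft_force: [0.4, 0.2, 0.4]
grip_width: 0.0
grip_force: 0.0
```

Emit:
{"op": "play_rows", "data": {
  "motion": [
    {"jaw":0,"dp":[0,0,0.5],"spin":0},
    {"jaw":0,"dp":[0,0,1],"spin":0},
    {"jaw":0,"dp":[0,0,1],"spin":0},
    {"jaw":0,"dp":[0,0,1],"spin":0}
  ]
}}

```text
clock: 21.23
position: [0.5815, 0.1121, 0.0883]
eef_rot: [0.744, 0.668, -0.0, -0.0]
ft_force: [-0.3, -0.1, 0.5]
grip_width: 0.001
grip_force: 0.0
```

```bash
python3 avg.py; python3 -c "
from bench import manip
print(manip.nose_length)"
```

```text
21.63 [-2.6000e-01 -1.3000e-01  9.0000e-02  5.8155e+02  1.1210e+02  8.8410e+01]
0.017
```

```bash
python3 - <<'E'
from rim import *
w=snap('wrist','w10'); p,R,_=axes()
print('tip px',proj(w,p+R@[0,0,.017]).round(1),proj(w,p+R@[.011,0,.017]).round(1))
u=np.array([np.cos(np.radians(83.9)),np.sin(np.radians(83.9))]); c=np.array([.5793,.0930])-.0055*u
for x,z in((36,.075),(14,.075),(36,.071),(39,.013),(39,.058)): print(x,z,proj(w,[*(c+x/1e3*u),z]).round(1))
g=cv2.GaussianBlur(w['color'],(3,3),0)[:,:,1]
for r in range(150,400,8): print(r,g[r,220:345:5].tolist())
w9=load('w9'); g=cv2.GaussianBlur(w9['color'],(3,3),0)[:,:,1]
print()
for r in range(300,420,12): print(r,g[r,220:345:5].tolist())
p9=np.array([.5787,.0863,.1228]);print('tip w9',proj(w9,p9+R@[0,0,.017]).round(1))
E
```

```text
tip px [280.5 256.3] [280.5 236.7]
36 0.075 [280.1 239. ]
14 0.075 [280.1 278.1]
36 0.071 [280.1 235.9]
39 0.013 [280. 198.]
39 0.058 [280.1 221.6]
150 [143, 143, 143, 144, 143, 143, 143, 143, 156, 157, 158, 157, 157, 157, 157, 158, 138, 144, 142, 143, 143, 142, 143, 142, 143]
158 [143, 144, 143, 144, 143, 144, 143, 144, 155, 156, 157, 155, 156, 156, 157, 156, 141, 143, 143, 144, 142, 144, 143, 142, 143]
166 [143, 141, 141, 143, 143, 143, 144, 143, 153, 156, 156, 155, 155, 155, 155, 154, 137, 142, 142, 142, 143, 143, 143, 143, 143]
174 [141, 143, 142, 142, 144, 143, 142, 142, 152, 154, 153, 154, 153, 153, 153, 154, 131, 143, 142, 142, 143, 142, 142, 142, 142]
182 [143, 143, 141, 142, 141, 143, 142, 142, 149, 153, 153, 153, 154, 152, 155, 153, 140, 140, 142, 142, 141, 141, 142, 141, 141]
190 [141, 142, 143, 141, 140, 141, 141, 138, 147, 151, 151, 150, 152, 153, 155, 154, 136, 141, 141, 142, 141, 140, 143, 142, 141]
198 [140, 140, 140, 140, 140, 139, 138, 125, 116, 120, 120, 119, 118, 120, 118, 118, 108, 136, 140, 141, 141, 142, 142, 142, 141]
206 [139, 139, 138, 138, 137, 137, 89, 85,
[... 3166 characters left out ...]
37, 40, 41, 41, 41, 42, 42, 42, 43, 53]
348 [55, 54, 51, 48, 47, 44, 43, 42, 40, 38, 32, 35, 39, 35, 33, 35, 34, 33, 37, 37, 37, 38, 36, 40, 38]
360 [36, 39, 34, 34, 33, 32, 28, 28, 28, 25, 27, 29, 38, 33, 29, 28, 31, 31, 29, 27, 32, 29, 30, 33, 33]
372 [34, 33, 36, 30, 34, 35, 33, 30, 33, 25, 22, 85, 130, 78, 32, 24, 29, 30, 32, 33, 32, 33, 34, 33, 32]
384 [32, 31, 32, 38, 31, 31, 32, 31, 26, 22, 24, 143, 155, 138, 33, 26, 29, 31, 30, 33, 29, 35, 32, 33, 32]
396 [30, 30, 30, 30, 33, 30, 31, 27, 17, 22, 20, 153, 155, 151, 23, 22, 27, 30, 30, 30, 30, 30, 30, 31, 28]
408 [31, 30, 29, 31, 30, 30, 31, 29, 30, 31, 53, 135, 145, 134, 44, 31, 24, 28, 33, 28, 31, 31, 31, 29, 31]
tip w9 [280.5 256.3]
```

Emit:
{"op": "play_rows", "data": {
  "motion": [
    {"jaw":0,"dp":[0,0,-3],"spin":0},
    {"jaw":0,"dp":[4,0,-3],"spin":0},
    {"jaw":0,"dp":[4,0,-2],"spin":0},
    {"jaw":0,"dp":[4,0,-1],"spin":0},
    {"jaw":0,"dp":[4,0,0],"spin":0},
    {"jaw":0,"dp":[4,0,0.5],"spin":0},
    {"jaw":0,"dp":[4,0,1],"spin":0},
    {"jaw":0,"dp":[4,0,1],"spin":0}
  ]
}}

```text
clock: 22.35
position: [0.5818, 0.1159, 0.0872]
eef_rot: [0.744, 0.668, -0.0, -0.0]
ft_force: [-0.1, -0.6, 1.0]
grip_width: -0.006
grip_force: 0.0
```

Emit:
{"op": "play_rows", "data": {
  "motion": [
    {"jaw":0,"dp":[0,0,0.5],"spin":0},
    {"jaw":0,"dp":[0,0,1],"spin":0},
    {"jaw":0,"dp":[0,0,1],"spin":0},
    {"jaw":0,"dp":[0,0,1],"spin":0}
  ]
}}

```text
clock: 22.68
position: [0.5819, 0.116, 0.0864]
eef_rot: [0.744, 0.668, -0.0, -0.0]
ft_force: [-0.3, 0.3, 0.3]
grip_width: -0.001
grip_force: 0.0
```

Emit:
{"op": "play_rows", "data": {
  "motion": [
    {"jaw":0,"dp":[0,0,0.5],"spin":0},
    {"jaw":0,"dp":[0,0,1],"spin":0},
    {"jaw":0,"dp":[0,0,1],"spin":0},
    {"jaw":0,"dp":[0,0,1],"spin":0}
  ]
}}

```text
clock: 23.02
position: [0.5819, 0.116, 0.0853]
eef_rot: [0.744, 0.668, -0.0, -0.0]
ft_force: [0.3, 0.0, 0.4]
grip_width: 0.002
grip_force: 0.0
```

Emit:
{"op": "play_rows", "data": {
  "motion": [
    {"jaw":0,"dp":[0,0,0.5],"spin":0},
    {"jaw":0,"dp":[0,0,1],"spin":0},
    {"jaw":0,"dp":[0,0,1],"spin":0},
    {"jaw":0,"dp":[0,0,1],"spin":0}
  ]
}}

```text
clock: 23.35
position: [0.5819, 0.1161, 0.0843]
eef_rot: [0.744, 0.668, -0.0, -0.0]
ft_force: [-0.5, 0.1, -0.1]
grip_width: -0.003
grip_force: 0.0
```

Emit:
{"op": "play_rows", "data": {
  "motion": [
    {"jaw":0,"dp":[0,0,0.5],"spin":0},
    {"jaw":0,"dp":[0,0,1],"spin":0},
    {"jaw":0,"dp":[0,0,1],"spin":0},
    {"jaw":0,"dp":[0,0,1],"spin":0}
  ]
}}

```text
clock: 23.68
position: [0.5819, 0.1161, 0.0833]
eef_rot: [0.744, 0.668, -0.0, -0.0]
ft_force: [0.9, 0.2, 0.7]
grip_width: -0.004
grip_force: 0.0
```

```bash
python3 - <<'E'
from rim import *
w=snap('wrist','w11')
g=cv2.GaussianBlur(w['color'],(3,3),0)[:,:,1]
for r in range(204,320,4): print(r,g[r,245:315:5].tolist())
u=np.array([np.cos(np.radians(83.9)),np.sin(np.radians(83.9))]); c=np.array([.5793,.0930])-.0055*u
for x,z in((36,.075),(14,.075),(36,.061),(39,.013),(11,.064)): print(x,z,proj(w,[*(c+x/1e3*u),z]).round(1))
E
```

```text
204 [135, 134, 135, 142, 147, 148, 148, 149, 150, 151, 150, 131, 137, 137]
208 [134, 124, 86, 68, 63, 57, 56, 55, 52, 52, 52, 53, 105, 137]
212 [134, 89, 75, 69, 68, 66, 65, 63, 62, 61, 61, 60, 57, 123]
216 [128, 75, 71, 69, 67, 65, 64, 61, 63, 62, 61, 61, 60, 91]
220 [119, 70, 69, 67, 65, 64, 62, 64, 62, 62, 62, 62, 61, 67]
224 [98, 67, 66, 62, 63, 63, 60, 62, 62, 60, 60, 61, 61, 58]
228 [76, 65, 64, 63, 63, 63, 63, 61, 60, 61, 61, 62, 60, 56]
232 [65, 68, 69, 69, 66, 67, 65, 67, 67, 66, 66, 65, 67, 59]
236 [69, 75, 76, 74, 75, 73, 74, 74, 75, 74, 74, 75, 74, 67]
240 [72, 76, 77, 61, 38, 40, 39, 37, 37, 37, 50, 74, 75, 69]
244 [70, 73, 71, 31, 30, 27, 29, 29, 28, 28, 31, 57, 73, 67]
248 [67, 71, 62, 28, 31, 29, 29, 28, 30, 31, 28, 37, 70, 66]
252 [66, 70, 53, 33, 32, 34, 32, 32, 31, 35, 32, 36, 70, 64]
256 [67, 71, 48, 32, 34, 32, 33, 31, 31, 34, 32, 30, 70, 63]
260 [65, 70, 48, 31, 29, 29, 25, 27, 30, 30, 28, 29, 70, 64]
264 [66, 70, 51, 31, 30, 29, 28, 31, 29, 32, 29, 31, 70, 64]
268 [65, 70, 51, 29, 63, 69, 63, 26, 64, 70, 61, 31, 68, 64]
272 [65, 70, 52, 30, 96, 101, 92, 29, 98, 103, 93, 33, 69, 63]
276 [64, 69, 52, 29, 96, 104, 92, 31, 96, 103, 94, 33, 68, 63]
280 [63, 65, 41, 33, 100, 103, 92, 29, 96, 103, 99, 36, 48, 59]
284 [61, 39, 33, 38, 101, 104, 85, 28, 90, 102, 101, 32, 35, 41]
288 [56, 37, 36, 37, 103, 103, 84, 30, 90, 103, 102, 36, 34, 34]
292 [49, 37, 38, 41, 103, 103, 85, 29, 89, 103, 103, 39, 39, 38]
296 [44, 34, 35, 42, 102, 103, 80, 28, 84, 103, 103, 40, 35, 33]
300 [41, 39, 37, 51, 102, 103, 78, 27, 84, 104, 103, 47, 38, 38]
304 [34, 36, 36, 55, 103, 103, 78, 30, 84, 103, 102, 48, 34, 36]
308 [34, 34, 34, 57, 103, 103, 75, 32, 81, 102, 103, 54, 36, 35]
312 [35, 33, 35, 67, 103, 103, 74, 31, 79, 103, 101, 60, 33, 36]
316 [34, 35, 30, 43, 72, 121, 88, 33, 94, 119, 84, 44, 37, 34]
36 0.075 [280.2 250.5]
14 0.075 [280.2 289.9]
36 0.061 [280.2 239.3]
39 0.013 [280.1 206.1]
11 0.064 [280.2 284.2]
```

Emit:
{"op": "play_rows", "data": {
  "motion": [
    {"jaw":0,"dp":[0,0,0.5],"spin":0},
    {"jaw":0,"dp":[0,0,1],"spin":0},
    {"jaw":0,"dp":[0,0,1],"spin":0},
    {"jaw":0,"dp":[0,0,1],"spin":0}
  ]
}}

```text
clock: 24.07
position: [0.5819, 0.1161, 0.0823]
eef_rot: [0.744, 0.668, -0.0, -0.0]
ft_force: [0.0, -0.6, 0.0]
grip_width: -0.0
grip_force: 0.0
```

Emit:
{"op": "play_rows", "data": {
  "motion": [
    {"jaw":0,"dp":[0,0,0.5],"spin":0},
    {"jaw":0,"dp":[0,0,1],"spin":0},
    {"jaw":0,"dp":[0,0,1],"spin":0},
    {"jaw":0,"dp":[0,0,1],"spin":0}
  ]
}}

```text
clock: 24.4
position: [0.5819, 0.1161, 0.0813]
eef_rot: [0.744, 0.668, -0.0, -0.0]
ft_force: [-0.1, 0.4, -0.5]
grip_width: 0.001
grip_force: 0.0
```

```bash
python3 - <<'E'
from rim import *
w=snap('wrist','w12'); s=manip.state(); print(s['ft_force'].round(1),s['position'].round(4))
g=cv2.GaussianBlur(w['color'],(3,3),0)[:,:,1]
for r in range(204,300,4): print(r,g[r,245:315:5].tolist())
# side & scene: project TCP, tips, lock
p,R,_=axes()
for n in('side','scene'):
    v=snap(n,n+'12'); P=[proj(v,p+R@[0,0,k]) for k in(0,.009,.017)]; L=proj(v,[.5812,.1124,.075]); print(n,np.round(P,1).tolist(),L.round(1))
    u0,v0=P[2].astype(int); gg=v['color'].mean(2).astype(int)
    for r in range(v0-16,v0+14,2): print(r,gg[r,u0-20:u0+22:2].tolist())
E
```

```text
[-0.9 -0.6  0.2] [0.5819 0.1161 0.0813]
204 [134, 134, 134, 144, 148, 149, 149, 150, 150, 149, 150, 126, 136, 137]
208 [132, 129, 99, 87, 84, 82, 79, 79, 79, 77, 78, 76, 119, 137]
212 [132, 87, 73, 67, 65, 61, 61, 59, 57, 57, 58, 56, 58, 127]
216 [130, 74, 72, 68, 66, 63, 63, 64, 60, 61, 61, 60, 59, 92]
220 [119, 69, 69, 66, 63, 62, 63, 59, 60, 61, 61, 61, 59, 66]
224 [99, 67, 66, 63, 63, 63, 61, 61, 61, 60, 61, 60, 60, 56]
228 [76, 64, 64, 63, 61, 62, 62, 60, 61, 62, 60, 61, 61, 55]
232 [65, 65, 65, 64, 64, 63, 61, 64, 63, 65, 64, 63, 62, 57]
236 [65, 73, 73, 72, 72, 70, 72, 71, 71, 70, 73, 70, 71, 65]
240 [72, 74, 77, 73, 62, 61, 59, 60, 60, 60, 67, 73, 76, 71]
244 [69, 73, 74, 34, 30, 29, 30, 28, 30, 31, 31, 63, 73, 68]
248 [68, 69, 64, 29, 29, 26, 27, 28, 28, 27, 30, 44, 70, 64]
252 [67, 70, 54, 32, 32, 31, 31, 31, 29, 31, 31, 35, 71, 66]
256 [65, 70, 45, 34, 33, 32, 32, 35, 33, 33, 32, 32, 70, 64]
260 [65, 69, 43, 29, 30, 28, 31, 31, 28, 28, 30, 30, 69, 64]
264 [65, 70, 45, 32, 27, 29, 29, 28, 30, 30, 27, 31, 67, 66]
268 [65, 69, 47, 30, 62, 71, 62, 28, 65, 70, 60, 29, 67, 63]
2
[... 2983 characters left out ...]
 99, 106, 112, 121, 53, 56, 58, 58, 52, 117, 193, 193, 194, 195, 192, 195, 192]
250 [50, 68, 86, 95, 90, 81, 97, 121, 82, 43, 56, 53, 64, 131, 160, 195, 193, 195, 192, 195, 193]
252 [130, 118, 70, 96, 101, 123, 76, 99, 118, 110, 92, 127, 127, 116, 147, 194, 194, 193, 194, 194, 191]
254 [154, 129, 90, 94, 93, 100, 81, 80, 113, 133, 121, 113, 111, 108, 148, 195, 193, 192, 193, 192, 192]
256 [196, 150, 130, 83, 94, 95, 85, 77, 93, 112, 113, 115, 113, 108, 146, 196, 195, 193, 194, 192, 192]
258 [191, 195, 151, 97, 66, 87, 78, 83, 95, 110, 114, 110, 107, 106, 147, 192, 193, 194, 191, 191, 192]
260 [196, 195, 191, 137, 83, 75, 83, 78, 98, 109, 110, 110, 116, 106, 169, 196, 193, 194, 191, 194, 193]
```

```bash
python3 - <<'E'
from rim import *
p,R,_=axes(); w=load('w12'); s=load('scene12')
def tri(l):
    A=np.zeros((3,3));b=np.zeros(3)
    for sn,u,v in l:
        c,d=ray(sn,u,v);d/=np.linalg.norm(d);M=np.eye(3)-np.outer(d,d);A+=M;b+=M@c
    X=np.linalg.solve(A,b); return X,[(proj(sn,X)-(u,v)).round(1).tolist() for sn,u,v in l]
for wp in((291,267),(271,267)):
  for sp in((294,243),(294,241)):
    X,r=tri([(w,*wp),(s,*sp)]); print(wp,sp,(R.T@(X-p)*1e3).round(1),X.round(4),r)
E
grep -rn "" /dev/null; python3 - <<'E'
from h import *
s=load('scene12')['color'].astype(int)
for r in range(222,256,2): print(r,[f"{a[0]:3d}" for a in s[r,280:304:2]])
E
```

```text
(291, 267) (294, 243) [ 12.4   2.9 -14.6] [0.5862 0.1281 0.096 ] [[-3.3, -4.8], [-0.8, -0.5]]
(291, 267) (294, 241) [ 15.2   3.5 -22.7] [0.5871 0.1308 0.1041] [[-1.5, -2.2], [-0.3, -0.2]]
(271, 267) (294, 243) [ 5.  -4.4 -4.8] [0.5781 0.1215 0.0862] [[0.2, 0.2], [0.0, 0.0]]
(271, 267) (294, 241) [  8.4  -3.4 -13.7] [0.5795 0.1248 0.0951] [[1.9, 2.6], [0.5, 0.2]]
222 [' 86', '226', '235', ' 78', ' 57', ' 61', ' 72', ' 61', ' 61', ' 66', ' 61', ' 70']
224 [' 63', ' 81', '176', ' 72', ' 57', ' 53', ' 73', ' 58', ' 69', ' 67', ' 51', ' 62']
226 [' 62', ' 67', ' 65', ' 68', ' 51', ' 64', ' 66', ' 59', ' 73', ' 67', '106', '183']
228 ['124', ' 68', ' 68', ' 69', ' 65', ' 66', ' 67', ' 58', ' 66', ' 79', '192', '146']
230 ['163', '141', ' 69', ' 63', ' 68', ' 61', ' 64', '127', '126', '159', '201', '188']
232 ['160', '166', '171', '142', ' 60', ' 58', '148', '112', '153', '160', '197', '195']
234 ['165', '166', '166', '152', ' 51', ' 63', '151', '107', '156', '189', '197', '193']
236 ['167', '141', '103', ' 98', ' 52', ' 64', '146', '113', '156', '190', '194', '200']
238 [' 69', ' 54', ' 45', ' 46', ' 57', ' 71', '151', '111', '167', '199', '194', '195']
240 [' 49', ' 50', ' 46', ' 46', ' 57', ' 78', '164', '113', '186', '197', '196', '155']
242 [' 58', ' 52', ' 58', ' 48', ' 69', '126', '106', '144', '197', '197', '196', '196']
244 [' 81', ' 64', ' 80', ' 84', ' 58', ' 60', ' 49', ' 59', '170', '193', '196', '198']
246 [' 85', ' 86', ' 89', ' 70', ' 61', ' 56', ' 58', ' 56', '125', '202', '196', '197']
248 ['120', '106', '119', ' 83', ' 56', ' 66', ' 65', ' 54', ' 67', '162', '198', '194']
250 [' 90', ' 85', '112', '119', ' 66', ' 56', ' 61', ' 58', ' 86', '129', '194', '198']
252 ['103', ' 96', ' 83', '112', '122', ' 86', '120', '128', '125', '110', '192', '198']
254 [' 97', ' 85', ' 84', ' 94', '119', '130', '116', '112', '114', '110', '194', '198']
```

Emit:
{"op": "play_rows", "data": {
  "motion": [
    {"jaw":0,"dp":[0,0,0.7],"spin":0},
    {"jaw":0,"dp":[0,0,1.4],"spin":0},
    {"jaw":0,"dp":[0,0,2],"spin":0},
    {"jaw":0,"dp":[0,0,2],"spin":0},
    {"jaw":0,"dp":[0,0,2],"spin":0}
  ]
}}

```text
clock: 24.97
position: [0.5819, 0.116, 0.0793]
eef_rot: [0.744, 0.668, -0.0, -0.0]
ft_force: [0.3, -0.1, -0.4]
grip_width: -0.002
grip_force: 0.0
```

Emit:
{"op": "play_rows", "data": {
  "motion": [
    {"jaw":0,"dp":[0,0,0.7],"spin":0},
    {"jaw":0,"dp":[0,0,1.4],"spin":0},
    {"jaw":0,"dp":[0,0,2],"spin":0},
    {"jaw":0,"dp":[0,0,2],"spin":0},
    {"jaw":0,"dp":[0,0,2],"spin":0}
  ]
}}

```text
clock: 25.38
position: [0.5819, 0.1161, 0.0773]
eef_rot: [0.744, 0.668, -0.0, -0.0]
ft_force: [-0.1, 0.1, -0.0]
grip_width: 0.003
grip_force: 0.0
```

Emit:
{"op": "play_rows", "data": {
  "motion": [
    {"jaw":0,"dp":[0,0,0.7],"spin":0},
    {"jaw":0,"dp":[0,0,1.4],"spin":0},
    {"jaw":0,"dp":[0,0,2],"spin":0},
    {"jaw":0,"dp":[0,0,2],"spin":0},
    {"jaw":0,"dp":[0,0,2],"spin":0}
  ]
}}

```text
clock: 25.8
position: [0.5819, 0.116, 0.0753]
eef_rot: [0.744, 0.668, -0.0, -0.0]
ft_force: [-0.6, -0.4, 0.4]
grip_width: -0.001
grip_force: 0.0
```

Emit:
{"op": "play_rows", "data": {
  "motion": [
    {"jaw":0,"dp":[0,0,0.7],"spin":0},
    {"jaw":0,"dp":[0,0,1.4],"spin":0},
    {"jaw":0,"dp":[0,0,1.5],"spin":0},
    {"jaw":0,"dp":[0,0,1.5],"spin":0},
    {"jaw":0,"dp":[0,0,1.5],"spin":0}
  ]
}}

```text
clock: 26.22
position: [0.5819, 0.1161, 0.0739]
eef_rot: [0.744, 0.668, -0.0, -0.0]
ft_force: [0.0, 0.1, -0.7]
grip_width: 0.001
grip_force: 0.0
```

```bash
python3 - <<'E'
from rim import *
w=snap('wrist','w13'); s=manip.state(); print(s['ft_force'].round(1),s['position'].round(4))
g=cv2.GaussianBlur(w['color'],(3,3),0)[:,:,1]
for r in range(204,300,4): print(r,g[r,245:315:5].tolist())
u=np.array([np.cos(np.radians(83.9)),np.sin(np.radians(83.9))]); c=np.array([.5793,.0930])-.0055*u
for x,z in((36,.075),(14,.075),(36,.061),(39,.013),(11,.064)): print(x,z,proj(w,[*(c+x/1e3*u),z]).round(1))
E
```

```text
[ 0.4 -0.   0.2] [0.582  0.1161 0.0739]
204 [133, 132, 131, 142, 145, 146, 146, 147, 145, 147, 147, 123, 134, 133]
208 [131, 132, 132, 144, 145, 144, 145, 145, 145, 145, 146, 124, 135, 133]
212 [131, 120, 82, 76, 70, 68, 67, 66, 65, 63, 67, 65, 104, 132]
216 [129, 77, 67, 63, 62, 59, 58, 57, 59, 54, 56, 55, 56, 112]
220 [117, 69, 67, 63, 63, 60, 61, 60, 59, 60, 60, 59, 56, 73]
224 [93, 63, 64, 64, 61, 61, 60, 61, 59, 60, 58, 60, 60, 56]
228 [74, 63, 63, 62, 61, 58, 60, 59, 60, 60, 60, 59, 59, 53]
232 [62, 62, 63, 62, 59, 59, 59, 60, 58, 60, 60, 60, 59, 55]
236 [61, 63, 62, 61, 60, 61, 59, 59, 60, 60, 61, 60, 60, 57]
240 [62, 68, 68, 68, 66, 66, 65, 66, 66, 66, 66, 66, 66, 60]
244 [70, 74, 74, 74, 72, 72, 70, 70, 70, 70, 73, 73, 73, 68]
248 [71, 72, 72, 44, 30, 31, 32, 33, 30, 33, 37, 68, 73, 68]
252 [67, 71, 59, 31, 27, 29, 28, 25, 29, 29, 28, 40, 71, 68]
256 [65, 68, 42, 31, 29, 28, 27, 29, 29, 29, 26, 29, 67, 65]
260 [65, 70, 38, 32, 31, 31, 31, 30, 31, 34, 32, 30, 69, 64]
264 [64, 68, 33, 32, 32, 31, 30, 32, 31, 30, 32, 30, 66, 65]
268 [65, 67, 33, 29, 61, 68, 63, 29, 65, 68, 60, 28, 66, 64]
272 [62, 69, 34, 30, 93, 100, 91, 29, 94, 101, 90, 27, 65, 64]
276 [64, 68, 34, 28, 94, 101, 89, 29, 93, 100, 92, 28, 65, 64]
280 [63, 65, 34, 32, 97, 100, 91, 29, 92, 101, 95, 32, 46, 59]
284 [61, 38, 32, 34, 99, 99, 82, 29, 87, 101, 98, 32, 35, 38]
288 [57, 35, 34, 35, 99, 100, 81, 27, 85, 101, 98, 35, 32, 34]
292 [50, 35, 36, 41, 100, 100, 84, 30, 86, 99, 99, 39, 35, 37]
296 [45, 34, 34, 42, 99, 102, 78, 28, 82, 100, 99, 38, 35, 35]
36 0.075 [280.2 259. ]
14 0.075 [280.2 300.1]
36 0.061 [280.1 246.7]
39 0.013 [280.  210.8]
11 0.064 [280.2 293.5]
```

Emit:
{"op": "play_rows", "data": {
  "motion": [
    {"jaw":0,"dp":[-1.5,0,0],"spin":0},
    {"jaw":0,"dp":[-3,0,0.5],"spin":0},
    {"jaw":0,"dp":[-3,0,1.5],"spin":0},
    {"jaw":0,"dp":[-3,0,2],"spin":0},
    {"jaw":0,"dp":[-3,0,2],"spin":0},
    {"jaw":0,"dp":[-3,0,2],"spin":0}
  ]
}}

```text
clock: 26.77
position: [0.5816, 0.1132, 0.0718]
eef_rot: [0.744, 0.668, -0.0, -0.0]
ft_force: [0.7, 0.4, 0.9]
grip_width: 0.003
grip_force: 0.0
```

Emit:
{"op": "play_rows", "data": {
  "motion": [
    {"jaw":0,"dp":[0,0,0.7],"spin":0},
    {"jaw":0,"dp":[0,0,1.4],"spin":0},
    {"jaw":0,"dp":[0,0,2],"spin":0},
    {"jaw":0,"dp":[0,0,2],"spin":0},
    {"jaw":0,"dp":[0,0,2],"spin":0}
  ]
}}

```text
clock: 27.18
position: [0.5816, 0.1131, 0.0698]
eef_rot: [0.744, 0.668, -0.0, -0.0]
ft_force: [0.6, -0.1, 0.1]
grip_width: -0.001
grip_force: 0.0
```

Emit:
{"op": "play_rows", "data": {
  "motion": [
    {"jaw":0,"dp":[0,0,0.5],"spin":0},
    {"jaw":0,"dp":[0,0,1],"spin":0},
    {"jaw":0,"dp":[0,0,1.5],"spin":0},
    {"jaw":0,"dp":[0,0,1.5],"spin":0},
    {"jaw":0,"dp":[0,0,1.5],"spin":0}
  ]
}}

```text
clock: 27.6
position: [0.5816, 0.1131, 0.0684]
eef_rot: [0.744, 0.668, -0.0, -0.0]
ft_force: [0.2, 0.2, -0.4]
grip_width: 0.002
grip_force: 0.0
```

Emit:
{"op": "play_rows", "data": {
  "motion": [
    {"jaw":0,"dp":[0,0,0.5],"spin":0},
    {"jaw":0,"dp":[0,0,1],"spin":0},
    {"jaw":0,"dp":[0,0,1.5],"spin":0},
    {"jaw":0,"dp":[0,0,1.5],"spin":0},
    {"jaw":0,"dp":[0,0,1.5],"spin":0}
  ]
}}

```text
clock: 28.02
position: [0.5816, 0.1131, 0.0668]
eef_rot: [0.744, 0.668, -0.0, -0.0]
ft_force: [0.2, -0.3, 0.4]
grip_width: 0.006
grip_force: 0.0
```

Emit:
{"op": "play_rows", "data": {
  "motion": [
    {"jaw":0,"dp":[0,0,0.5],"spin":0},
    {"jaw":0,"dp":[0,0,1],"spin":0},
    {"jaw":0,"dp":[0,0,1.5],"spin":0},
    {"jaw":0,"dp":[0,0,1.5],"spin":0},
    {"jaw":0,"dp":[0,0,1.5],"spin":0}
  ]
}}

```text
clock: 28.43
position: [0.5816, 0.113, 0.0653]
eef_rot: [0.744, 0.668, -0.0, -0.0]
ft_force: [0.3, 0.6, -0.2]
grip_width: 0.003
grip_force: 0.0
```

Emit:
{"op": "play_rows", "data": {
  "motion": [
    {"jaw":0,"dp":[0,0,0.5],"spin":0},
    {"jaw":0,"dp":[0,0,1],"spin":0},
    {"jaw":0,"dp":[0,0,1.5],"spin":0},
    {"jaw":0,"dp":[0,0,1.5],"spin":0},
    {"jaw":0,"dp":[0,0,1.5],"spin":0}
  ]
}}

```text
clock: 28.85
position: [0.5816, 0.1131, 0.0638]
eef_rot: [0.744, 0.668, -0.0, -0.0]
ft_force: [0.6, 0.3, -0.1]
grip_width: 0.002
grip_force: 0.0
```

Emit:
{"op": "play_rows", "data": {
  "motion": [
    {"jaw":0,"dp":[0,0,0.5],"spin":0},
    {"jaw":0,"dp":[0,0,1],"spin":0},
    {"jaw":0,"dp":[0,0,1.5],"spin":0},
    {"jaw":0,"dp":[0,0,1.5],"spin":0},
    {"jaw":0,"dp":[0,0,1.5],"spin":0}
  ]
}}

```text
clock: 29.27
position: [0.5816, 0.1131, 0.0623]
eef_rot: [0.744, 0.668, -0.0, -0.0]
ft_force: [-0.9, 0.4, -0.1]
grip_width: 0.003
grip_force: 0.0
```

```bash
python3 - <<'E'
from rim import *
w=snap('wrist','w14'); s=manip.state(); print(s['ft_force'].round(1),s['position'].round(4)); p,R,_=axes()
g=cv2.GaussianBlur(w['color'],(3,3),0)[:,:,1]
for r in range(200,324,4): print(r,g[r,225:340:5].tolist())
u=np.array([np.cos(np.radians(83.9)),np.sin(np.radians(83.9))]); c=np.array([.5793,.0930])-.0055*u
for x,z in((36,.075),(14,.075),(36,.061),(39,.013),(39,.055),(11,.064),(11,.061)): print(x,z,proj(w,[*(c+x/1e3*u),z]).round(1))
for x in(-11,0,8,11):
  for z in(17,5,-5,-12): print('tool',x,z,proj(w,p+R@[x/1e3,0,z/1e3]).round(0),end=' ')
E
```

```text
[ 0.1  0.2 -0.3] [0.5816 0.1131 0.0624]
200 [131, 133, 132, 132, 131, 132, 132, 140, 142, 143, 143, 145, 145, 145, 145, 127, 133, 132, 131, 132, 133, 132, 132]
204 [131, 131, 130, 131, 130, 130, 131, 140, 143, 142, 143, 144, 144, 144, 144, 125, 130, 132, 132, 132, 132, 132, 132]
208 [131, 129, 130, 127, 128, 128, 129, 141, 142, 142, 143, 143, 142, 145, 145, 122, 130, 132, 131, 131, 132, 131, 132]
212 [130, 129, 129, 128, 129, 125, 104, 111, 111, 111, 111, 111, 111, 112, 111, 106, 121, 131, 131, 132, 132, 131, 132]
216 [131, 129, 129, 128, 122, 75, 58, 51, 48, 48, 47, 41, 43, 42, 40, 43, 50, 91, 130, 131, 131, 130, 131]
220 [130, 129, 128, 128, 101, 67, 67, 64, 61, 61, 59, 59, 60, 59, 59, 57, 57, 59, 132, 131, 130, 131, 132]
224 [129, 130, 127, 130, 75, 64, 62, 61, 60, 59, 58, 58, 57, 58, 58, 57, 57, 55, 121, 131, 131, 132, 131]
228 [128, 128, 128, 127, 65, 62, 62, 60, 59, 60, 57, 58, 59, 59, 60, 59, 57, 54, 105, 130, 130, 132, 132]
232 [128, 129, 128, 118, 60, 62, 62, 60, 59, 58, 57, 58, 58, 58, 56, 58, 57, 56, 79, 130, 130, 129, 130]
236 [127, 128, 130, 100, 60, 59, 61, 58, 59, 59, 
[... 2049 characters left out ...]
31, 36, 85, 112, 82, 29, 90, 114, 81, 37, 32, 31, 35, 107, 127, 127, 127]
320 [126, 113, 84, 39, 33, 34, 34, 33, 31, 64, 80, 32, 91, 56, 30, 30, 30, 33, 35, 72, 126, 127, 126]
36 0.075 [280.3 264.5]
14 0.075 [280.3 308.2]
36 0.061 [280.3 250.9]
39 0.013 [280.1 212.1]
39 0.055 [280.2 240. ]
11 0.064 [280.3 300.7]
11 0.061 [280.3 297.3]
tool -11 17 [281. 275.] tool -11 5 [281. 287.] tool -11 -5 [281. 298.] tool -11 -12 [281. 306.] tool 0 17 [281. 256.] tool 0 5 [281. 267.] tool 0 -5 [281. 277.] tool 0 -12 [281. 285.] tool 8 17 [281. 242.] tool 8 5 [281. 252.] tool 8 -5 [281. 261.] tool 8 -12 [281. 269.] tool 11 17 [281. 237.] tool 11 5 [281. 246.] tool 11 -5 [281. 255.] tool 11 -12 [281. 262.]
```

Emit:
{"op": "play_rows", "data": {
  "motion": [
    {"jaw":0,"dp":[0,0,0.5],"spin":0},
    {"jaw":0,"dp":[0,0,1],"spin":0},
    {"jaw":0,"dp":[0,0,1.5],"spin":0},
    {"jaw":0,"dp":[0,0,1.5],"spin":0},
    {"jaw":0,"dp":[0,0,1.5],"spin":0}
  ]
}}

```text
clock: 29.73
position: [0.5816, 0.1131, 0.0608]
eef_rot: [0.744, 0.668, -0.0, -0.0]
ft_force: [-0.0, -0.3, -0.6]
grip_width: 0.001
grip_force: 0.0
```

Emit:
{"op": "play_rows", "data": {
  "motion": [
    {"jaw":0,"dp":[0,0,0.5],"spin":0},
    {"jaw":0,"dp":[0,0,1],"spin":0},
    {"jaw":0,"dp":[0,0,1.5],"spin":0},
    {"jaw":0,"dp":[0,0,1.5],"spin":0},
    {"jaw":0,"dp":[0,0,1.5],"spin":0}
  ]
}}

```text
clock: 30.15
position: [0.5818, 0.1132, 0.0597]
eef_rot: [0.744, 0.668, 0.0, 0.0]
ft_force: [-0.1, 0.0, 3.8]
grip_width: 0.001
grip_force: 1.7
```

Emit:
{"op": "play_rows", "data": {
  "motion": [
    {"jaw":0,"dp":[0,0,0.5],"spin":0},
    {"jaw":0,"dp":[0,0,1],"spin":0},
    {"jaw":0,"dp":[0,0,1.5],"spin":0},
    {"jaw":0,"dp":[0,0,1.5],"spin":0},
    {"jaw":0,"dp":[0,0,1.5],"spin":0}
  ]
}}

```text
clock: 30.57
position: [0.5818, 0.1131, 0.0579]
eef_rot: [0.744, 0.668, 0.0, 0.0]
ft_force: [0.3, 1.3, 3.0]
grip_width: 0.001
grip_force: 1.4
```

The lock is moving under its 3.5 N of rubbing; contact was at TCP z ≈ 0.060. I'll press on gently to the stop.

Emit:
{"op": "play_rows", "data": {
  "motion": [
    {"jaw":0,"dp":[0,0,0.5],"spin":0},
    {"jaw":0,"dp":[0,0,1],"spin":0},
    {"jaw":0,"dp":[0,0,1.5],"spin":0},
    {"jaw":0,"dp":[0,0,1.5],"spin":0},
    {"jaw":0,"dp":[0,0,1.5],"spin":0}
  ]
}}

```text
clock: 30.98
position: [0.5818, 0.1132, 0.0569]
eef_rot: [0.744, 0.668, 0.0, 0.0]
ft_force: [-0.7, 0.5, 5.4]
grip_width: 0.004
grip_force: 2.7
```

Emit:
{"op": "play_rows", "data": {
  "motion": [
    {"jaw":0,"dp":[0,0,0.3],"spin":0},
    {"jaw":0,"dp":[0,0,0.6],"spin":0},
    {"jaw":0,"dp":[0,0,1],"spin":0},
    {"jaw":0,"dp":[0,0,1],"spin":0},
    {"jaw":0,"dp":[0,0,1],"spin":0}
  ]
}}

```text
clock: 31.4
position: [0.582, 0.1131, 0.0566]
eef_rot: [0.744, 0.668, 0.0, 0.0]
ft_force: [-2.3, -1.1, 9.4]
grip_width: -0.003
grip_force: 4.4
```

Emit:
{"op": "play_rows", "data": {
  "motion": [
    {"jaw":0,"dp":[0,0,0.3],"spin":0},
    {"jaw":0,"dp":[0,0,0.7],"spin":0},
    {"jaw":0,"dp":[0,0,0.7],"spin":0},
    {"jaw":0,"dp":[0,0,0.7],"spin":0},
    {"jaw":0,"dp":[0,0,0.7],"spin":0}
  ]
}}

```text
clock: 31.82
position: [0.5821, 0.1132, 0.0564]
eef_rot: [0.744, 0.668, 0.0, 0.001]
ft_force: [-3.4, -1.6, 10.7]
grip_width: 0.001
grip_force: 5.5
```

```bash
python3 avg.py
```

```text
32.22 [ -2.86  -0.96  11.15 582.06 113.16  56.44]
```

Emit:
{"op": "play_rows", "data": {
  "motion": [
    {"jaw":0,"dp":[0,0,-2],"spin":0},
    {"jaw":0,"dp":[0,0,-5],"spin":0},
    {"jaw":0,"dp":[0,0,-15],"spin":0},
    {"jaw":0,"dp":[0,0,-40],"spin":0},
    {"jaw":0,"dp":[0,0,-75],"spin":0},
    {"jaw":0,"dp":[0,0,-100],"spin":0},
    {"jaw":0,"dp":[0,0,-100],"spin":0},
    {"jaw":0,"dp":[0,0,-100],"spin":0}
  ]
}}

```text
clock: 32.88
position: [0.583, 0.1136, 0.1569]
eef_rot: [0.744, 0.668, 0.002, 0.001]
ft_force: [0.2, 0.6, -0.1]
grip_width: 0.001
grip_force: 0.0
```

```bash
python3 mv.py; python3 - <<'E'
from rim import *
w=snap('wrist','w15'); p,R,_=axes()
cs=[180,200,220,240]; 
for c in((190,240),(320,370),(262,300)): print(c,prof(w,c,0,110)[:,1].tolist())
u=np.array([np.cos(np.radians(83.9)),np.sin(np.radians(83.9))]); c=np.array([.5793,.0930])-.0055*u
for x,z in((36,.071),(14,.071),(39,.013),(39,.055)): print(x,z,proj(w,[*(c+x/1e3*u),z]).round(1))
print(prof(w,(270,290),110,230)[::2,1].tolist())
E
```

```text
t 32.88 p [583.  113.6 156.9] yang -6.19 zax [ 4.3e-03  9.0e-04 -1.0e+00] F [ 0.23  0.59 -0.05] q7 -0.52
(190, 240) [38, 40, 38, 39, 39, 40, 39, 39, 39, 40, 39, 41, 40, 41, 40, 40, 41, 40, 41, 41, 41, 42, 42, 42, 43, 42, 43, 44, 43, 44, 44, 44, 45, 44, 45, 45, 46, 46, 46, 47, 47, 47, 46, 48, 47, 48, 49, 49, 49, 49, 50, 50, 54, 82, 127, 160, 168, 166, 165, 164, 160, 144, 118, 105, 105, 107, 108, 112, 123, 139, 155, 167, 170, 171, 171, 171, 171, 171, 171, 171, 171, 171, 172, 171, 171, 171, 171, 171, 171, 171, 171, 171, 171, 171, 171, 171, 171, 171, 171, 171, 171, 172, 172, 171, 171, 171, 172, 172, 171, 172]
(320, 370) [38, 39, 39, 37, 39, 39, 39, 38, 40, 39, 39, 40, 39, 40, 40, 40, 41, 40, 41, 40, 41, 41, 40, 41, 42, 42, 41, 42, 42, 42, 43, 43, 44, 44, 43, 44, 44, 45, 45, 45, 45, 45, 46, 45, 46, 47, 47, 47, 48, 47, 47, 47, 55, 86, 130, 161, 168, 167, 166, 165, 160, 144, 117, 104, 105, 106, 107, 110, 121, 139, 156, 167, 170, 170, 170, 170, 170, 171, 170, 170, 171, 170, 171, 171, 171, 170, 171, 171, 171, 171, 171, 171, 171, 171, 171, 171, 171, 171, 172, 171, 172, 171, 171, 171, 171, 171,
[... 200 characters left out ...]
 49, 49, 49, 50, 50, 51, 60, 82, 108, 123, 130, 136, 145, 149, 151, 151, 148, 142, 136, 131, 130, 134, 140, 143, 144, 144, 146, 152, 166, 177, 182, 183, 181, 174, 171, 177, 184, 187, 186, 186, 187, 187, 187, 187, 186, 185, 182, 176, 173, 181, 184, 185, 184, 184, 184, 184, 184, 185, 186, 185, 179, 172, 176, 183, 186, 186, 186, 186]
36 0.071 [277.6 200.3]
14 0.071 [277.7 230.1]
39 0.013 [277.6 176.8]
39 0.055 [277.6 190. ]
[190, 190, 189, 181, 188, 190, 190, 190, 190, 172, 158, 188, 189, 189, 189, 189, 189, 188, 188, 188, 189, 188, 188, 187, 186, 186, 186, 186, 185, 185, 184, 184, 184, 165, 98, 94, 96, 96, 95, 94, 94, 98, 102, 89, 61, 58, 59, 57, 53, 49, 51, 49, 46, 47, 44, 42, 44, 40, 41, 46]
```

Emit:
{"op": "play_rows", "data": {
  "motion": [
    {"jaw":0,"dp":[0,0,-20],"spin":0},
    {"jaw":0,"dp":[0,0,-20],"spin":0},
    {"jaw":0,"dp":[0,0,-20],"spin":0},
    {"jaw":0,"dp":[0,0,-20],"spin":0}
  ]
}}

```text
clock: 33.27
position: [0.5809, 0.1128, 0.1731]
eef_rot: [0.744, 0.668, -0.001, -0.001]
ft_force: [-1.0, 0.3, 0.3]
grip_width: 0.003
grip_force: 0.0
```

```bash
python3 -c "
from bench import manip
print(manip.close_job())"
```

```text
the job is handed in; nothing more can be done
None
```

I've handed the job in, with no verdict returned: by camera and force readings the tape is hooked over the rim, its back bore on the spacer bar at an estimated 3–4 N, and the lock is pressed to its stop (about 11 N) with the gripper clear.

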